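Pack the domed pipe covers for the road

TASK

We are about to drive off, so pack the three domed pipe covers out of the sloping rack: nest them domes down in the round cup of the holder, the large red one first, the middle yellow one inside it and the small blue one inside that, each sitting level with its lip on the one below. Then swing the holder's keeper arm right round over the nest until it stops, and leave the gauge, union and screwdriver round about where they are.

Things in the scene. Friction and masses are not known exactly. Their poses are not given: they have to be found in the camera images.
- rack: fixed aluminium rack of bent sheet, 262 wide (y), 82 deep plus a 16 foot behind; its sheet slopes 25 deg towards the robot (33 high in front, 71 behind). Origin on the worktop under the row of three cut-outs, centres on the sheet's upper face 52 up at y = +85 (large), -9, -95 (small); x to the back. Each cover's dome hangs through its cut-out, lip resting on the sheet, 2 play
- cover_large: red domed plastic pipe cover, loose, about 30 g, hollow, dome down, 34 high: round grip lip 67 across and 10 high (z = 24 to 34) on top, dome below it 56 across, 24 deep, crown flat 22; mouth 51. Origin at the centre of the crown's outer face; z runs along the axis to the open mouth: leans 25 deg in the rack (square to the sheet), straight up when packed
- cover_middle: yellow cover of the same make, 34 high: lip 57 across, 10 high (z = 24 to 34), dome 47 across and 24 deep, mouth 42; origin and axes as the large one's. Packed, its dome hangs in the large one's mouth with 2 play all round and its lip rests on the large one's rim, so its origin is 10 above the large one's
- cover_small: blue cover of the same make, 34 high: lip 50 across, 10 high (z = 24 to 34), dome 38 across and 24 deep, mouth 33; origin and axes as the large one's. Packed, its dome hangs in the middle one's mouth with 2 play all round and its lip rests on that one's rim, its origin 10 above the middle one's
- holder: fixed holder on a steel plate 130 x 86 x 5: an upright black cup, 75 across, bore 60, rim 36 above the worktop; beside it (+x, to the robot's left and a little back) a round post, 26 across at its foot, 62 from the cup's axis that carries the keeper arm; its hub and bolt reach 85 up. Origin on the worktop on the cup's axis; x points from cup to post, z up
- holder_seat (a point): centre of the cup's rim, 36 above the worktop: the large cover's lip rests on this rim, dome hanging inside with 2 of play, so the large cover's origin is then 24 below this point
- union_brass: bystander: brass union half, 46 x 40 x 40
- screwdriver: bystander: yellow-handled screwdriver lying flat, 28 x 212 x 29
- holder_pivot (a point): the keeper arm's pivot on the post: its upright axis, 62 from the cup's axis along the holder's x, 75 above the worktop at the arm's mid-thickness
- keeper (a joint): swing of the steel keeper arm about the post's upright axis, rad: 0 = fully closed (its stop), across the cup along the holder's -x; it grows as the arm swings clear, clockwise from above; 1.57 = along the holder's +y; starts between 1.6 and 1.85, stop at 1.95. Stiff: it stays where it is left, about 1 N at the knob moves it. Covers not nested home stand in its way
- keeper_knob (a point): centre of the upright round black knob on the arm's free end, 100 from the pivot: 16 across, 25 high, its top 103 above the worktop. The arm is a level bar 18 wide and 6 thick, 72 to 78 above the worktop; a rubber pad 38 across under it, 62 from the pivot, passes 2 above the packed small cover's lip (66 high)
- pressure_gauge: bystander: round white-faced pressure gauge with a brass stem lying flat, 86 x 65 x 25
Mind the look-alikes: they are no part of the job. There is more than one size of the cover_small; the one meant has the size given above.

How it is judged:
By the outcome, as a careful person would: the job done as asked, in the order asked, and still so for the second after the job is handed in, with the robot touching nothing.
It also fails if it takes over 72 s, if anything falls off the work surface, if the arm or the gripper's body presses on something with over 40 N, if the wrist force passes 120 N, or if a joint passes its speed limit or range.

ROBOT

A 6-joint arm with a two-finger parallel gripper is mounted at the origin on a cart in front of the work surface, level with it; the furniture and walls round the work are solid. World frame = base frame: x ahead of the robot, y to its left, z up, the work surface at z = 0. Lengths are in m, angles in rad, forces in N, time in s.
With the tool pointing down it reaches from about 0.225 to 0.725 m from the base axis. Payload 3.1 kg.
Tool frame: the origin (TCP) lies at the very end of the fingers, on their centre line; the grasp point (between the pads) lies 19 mm behind it (env.tcp_to_grasp is the distance from the TCP to the grasp point, in m); z points along the fingers, y is the line along which they close (so a half turn about z gives the same grasp; the last joint's range is limited). The gripper opens to 85 mm and grips with 20 to 120 N. Pads are 22 mm wide; open, the fingers measure 114 mm over their backs; the gripper's body (76 mm by 85 mm) begins 54 mm behind the grasp point. The pads swing forward as they close: fully open they stand 13 mm farther back than shut.
Start: joints at [-1.278, 0.048, 0.099, 1.622, 0, 1.443], TCP at [0.214, -0.479, 0.231] pointing down, gripper open.
Joint ranges: [-2.91, 2.91], [-0.99, 1.94], [-1.21, 1.42], [-2.12, 2.29], [-1.49, 1.47], [-3.14, 3.14]. Speed limits (rad/s): [2.79, 2.79, 3.14, 3.14, 3.14, 3.14].

INTERFACE

Orientations are given as a 3x3 rotation matrix whose columns are the frame's x, y, z axes.
In Python, from station import env gives the robot as it stands.
- The arm moves only by the tool arm_command, never from a script. Its argument "increments" is a list of rows, each an object of numbers: "x", "y", "z": the shift along the tool's x, y, z normalised to -1 to 1, where 1 is 0.025 m; "roll": the turn about the tool's z normalised to -1 to 1, where 1 is 0.1 rad. In form: [{"x": .., "y": .., "z": .., "roll": ..}, ...]. A call has 1 to 20 rows; each row shifts and turns the commanded pose from where the row before left it, along the tool's axes as they then stand; what a row does not reach is not made up. A row lasts 1/8 s, in which the tool goes at most 62.5 mm and 10.7 degrees, less where a joint would pass 70% of its speed; a pose out of reach is approached as far as the arm can. A call with a number of a shift or a turn outside -1 to 1 is refused whole. A call with a gripper value outside its range is refused whole. "hand" is the opening, from 0 (shut) to 1 (fully open), set as the call begins (left out, the last holds). The fingers move at their own pace and stop on an object; "grip_force" is the grip in N (left out, the last holds). Time passes only in rows, so rows that do not move let the fingers close. It gives the time, the measured TCP pose, the force, the opening and the grip force at its end, in the units of the state.
- env.sense(): the state, without advancing time (a new reading comes with each control period).
- env.capture(name): name is "scene" or "top"; returns (picture, depth): 400x640x3 uint8, red, green, blue; 400x640 float32, m along the optical axis (not along the pixel's ray), 0 where there is no reading.
- env.calibration(name): a dict with "fovy" (degrees; the focal length in pixels is half the picture's height over the tangent of half this angle, whatever the lens; pixels are square), "cx", "cy" (the principal point, pixels), "rvec" (rotation vector, rad) and "tvec" (3), from world to camera coordinates, as OpenCV has them. Camera axes: x right, y down, z forward; pixel columns grow to the right and rows downward; lengths in m; the calibration is good to about 2 mm. A picture is of the moment at which its call begins. calibration takes no time and is no camera call.
- env.close_job(): hands the job in; it is judged then, once.
The state is a dict: "t": time; "joint_pos": joint angles; "qd": joint speeds; "tau": joint torques, N m; "position": TCP position; "tcp_rot": TCP orientation; "wrist_force": force on the tool from outside, world axes, zero at the start; "ft_torque": the same for the moment, N m; "opening": finger opening in m; "grasp_force": force on a finger pad.
Only numpy, scipy, OpenCV 4.12 (cv2) and the standard library are available. Lean on these libraries where they do the work, as an engineer would, in place of code of your own. Each camera call takes 0.05 s, during which the arm holds its last target. There are 200 camera calls.

## Working session

There is one attempt and no reset: what is moved stays moved. The work goes in short steps, Python scripts to look and compute and a tool call to move; the robot and the scene stay as the last step left them, time stands still between calls to the robot, and variables do not carry over. Pictures are saved under pics/ and viewed, at most 10 in all, crops included, and the job is handed in when it is done.

Besides the shell and the picture viewer there is one more tool, called as name(argument=value, ...), one argument or row to a line, values as JSON. arm_command: Moves the arm, as the interface text tells. Scaled input: -1 to 1 covers 0.025 m each way for a shift and 0.1 rad each way for a turn. Its arguments: {"type":"object","properties":{"increments":{"type":"array"},"hand":{"type":"number"},"grip_force":{"type":"number"}},"required":["increments"]}

```bash
ls; mkdir -p pics
cat > h.py <<'E'
import numpy as np, cv2
from station import env
def cal(n):
    c=env.calibration(n); f=200/np.tan(np.radians(c['fovy'])/2)
    R=cv2.Rodrigues(np.array(c['rvec'],float))[0]; t=np.array(c['tvec'],float).ravel()
    return f,c['cx'],c['cy'],R,t
def ray(n,u,v):
    f,cx,cy,R,t=cal(n); d=R.T@np.array([(u-cx)/f,(v-cy)/f,1.]); return -R.T@t,d
def onz(n,u,v,z):
    o,d=ray(n,u,v); return o+d*(z-o[2])/d[2]
def pix(n,p):
    f,cx,cy,R,t=cal(n); q=R@np.array(p)+t; return q[:2]/q[2]*f+[cx,cy]
def cloud(n,D):
    f,cx,cy,R,t=cal(n); v,u=np.mgrid[:400,:640]
    P=np.stack([(u-cx)/f*D,(v-cy)/f*D,D],-1); return (P-t)@R
def save(n,name):
    I,D=env.capture(n); cv2.imwrite(f'pics/{name}.png',I[...,::-1]); np.savez(f'pics/{name}.npz',I=I,D=D); return I,D
E
python3 - <<'E'
from h import *
for n in('scene','top'):
    save(n,n+'0'); f,cx,cy,R,t=cal(n); print(n,f,-R.T@t,R[2])
s=env.sense();print(s['t'],s['tcp_rot'],s['wrist_force'],s['opening'],env.tcp_to_grasp)
E
```

```text
pics
scene 386.5419523080012 [-0.08729939  0.62108828  0.75966137] [ 0.57036443 -0.50518727 -0.64766522]
top 382.0832691755633 [0.32776721 0.06654326 0.92956151] [ 0.21448736  0.04208134 -0.97581983]
0.1 [[ 9.12778344e-01  4.08454798e-01 -6.09725463e-04]
 [ 4.08455155e-01 -9.12776070e-01  2.05736725e-03]
 [ 2.83798713e-04 -2.12696578e-03 -9.99997698e-01]] [ 0.53826058 -0.38340029 -0.13975216] 0.08543384560092442 0.0187
```

View pics/top0.png

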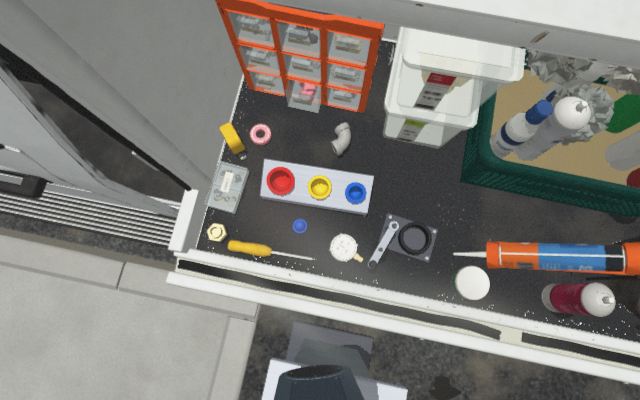

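View pics/scene0.png

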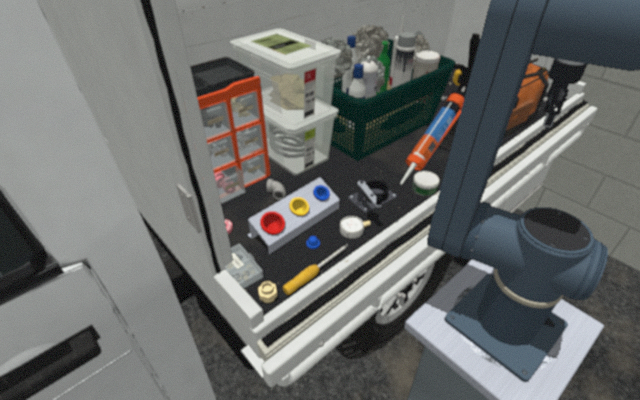

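The top view shows the rack with red (280,181), yellow (319,187) and blue (356,193). The cup is at (415,238), with the keeper arm running from the post (391,225) to the knob (374,263). There are two blue candidates: (356,193) in the rack and (300,226) lying loose. The rack one fits, since it is one of the row of three; the loose one looks smaller. I'll check that by size and in a crop.

```bash
cat > m.py <<'E'
from h import *
import sys
def blobs(I):
    H=cv2.cvtColor(I,cv2.COLOR_RGB2HSV); h,s,v=H[...,0].astype(int),H[...,1],H[...,2]
    return dict(red=((h<6)|(h>174))&(s>150)&(v>60),yel=(h>20)&(h<34)&(s>140)&(v>80),blu=(h>104)&(h<122)&(s>130)&(v>50))
def tri(a,b):
    (o1,d1),(o2,d2)=a,b; d1=d1/np.linalg.norm(d1);d2=d2/np.linalg.norm(d2)
    k=np.linalg.lstsq(np.stack([d1,-d2],1),o2-o1,rcond=None)[0]
    p,q=o1+k[0]*d1,o2+k[1]*d2; return (p+q)/2,np.linalg.norm(p-q)
def ell(m,box):
    x0,y0,x1,y1=box; k=np.zeros(m.shape,np.uint8); k[y0:y1,x0:x1]=m[y0:y1,x0:x1]*255
    c=max(cv2.findContours(k,cv2.RETR_EXTERNAL,cv2.CHAIN_APPROX_NONE)[0],key=cv2.contourArea)
    c=cv2.convexHull(c); f=np.zeros(m.shape,np.uint8); cv2.drawContours(f,[c],-1,255,-1)
    M=cv2.moments(f,True); return M['m10']/M['m00'],M['m01']/M['m00'],M['m00'],f>0
E
python3 - <<'E'
from m import *
B={'top':{'red':(262,162,300,200),'yel':(303,172,335,203),'blu':(342,178,372,208),'blu2':(288,215,312,238)},
 'scene':{'red':(255,205,290,240),'yel':(288,193,312,220),'blu':(312,180,334,204),'blu2':(303,232,323,252)}}
Z={n:np.load(f'pics/{n}0.npz') for n in B}
for k in('red','yel','blu','blu2'):
    r=[]
    for n in B:
        u,v,a,f=ell(blobs(Z[n]['I'])[k[:3]],B[n][k]); r.append(ray(n,u,v))
        P=cloud(n,Z[n]['D'])[f&(Z[n]['D']>0)]
        print(k,n,round(u,1),round(v,1),a,'diam mm',1000*2*np.sqrt(a/np.pi)*np.median(Z[n]['D'][f])/cal(n)[0],'z pct',np.percentile(P[:,2],[5,50,95]).round(4))
    p,e=tri(*r); print('  ->',p.round(4),'miss',e.round(4))
P=cloud('top',Z['top']['D']); 
# rack sheet plane
m=np.zeros((400,640),bool); 
hull=cv2.fillConvexPoly(np.zeros((400,640),np.uint8),np.array([(265,163),(371,178),(366,210),(265,195)]),1)>0
I=Z['top']['I'].astype(int); g=(I.max(-1)-I.min(-1)<35)&hull&(Z['top']['D']>0)
Q=P[g]; c=np.linalg.lstsq(np.c_[Q[:,:2],np.ones(len(Q))],Q[:,2],rcond=None)[0]; print('sheet',c,np.degrees(np.arctan(np.hypot(*c[:2]))),np.degrees(np.arctan2(c[1],c[0])),np.std(np.c_[Q[:,:2],np.ones(len(Q))]@c-Q[:,2]))
a=cv2.resize(Z['top']['I'][150:280,255:445,::-1],None,fx=4,fy=4,interpolation=2)
cv2.imwrite('pics/crop_t.png',a)
a=cv2.resize(Z['scene']['I'][165:260,240:440,::-1],None,fx=4,fy=4,interpolation=2)
cv2.imwrite('pics/crop_s.png',a)
E
```

```text
red top 280.1 180.4 592.0 diam mm 66.26839167825881 z pct [0.0276 0.0427 0.0724]
red scene 272.3 222.6 416.0 diam mm 61.779139461170814 z pct [0.0314 0.0497 0.0716]
  -> [0.5513 0.2224 0.0572] miss 0.0007
yel top 319.1 187.0 433.0 diam mm 56.30300154871659 z pct [0.0292 0.0435 0.0704]
yel scene 298.8 206.3 264.0 diam mm 51.28375122606857 z pct [0.0341 0.0528 0.07  ]
  -> [0.5545 0.1288 0.0577] miss 0.0001
blu top 355.2 192.5 340.0 diam mm 49.06030784730804 z pct [0.0305 0.0523 0.069 ]
blu scene 321.0 192.5 176.0 diam mm 43.430076038843474 z pct [0.0375 0.0559 0.0696]
  -> [0.5584 0.0427 0.058 ] miss 0.0002
blu2 top 299.4 225.6 158.0 diam mm 34.26542116487613 z pct [0.0042 0.0162 0.0253]
blu2 scene 312.7 241.9 167.0 diam mm 38.67440083231739 z pct [0.0005 0.0097 0.0255]
  -> [0.462  0.1591 0.0091] miss 0.0002
sheet [ 0.461837    0.01868046 -0.208249  ] 24.80707118612866 2.3162461391851448 0.001724941943449521
```

View pics/crop_t.png

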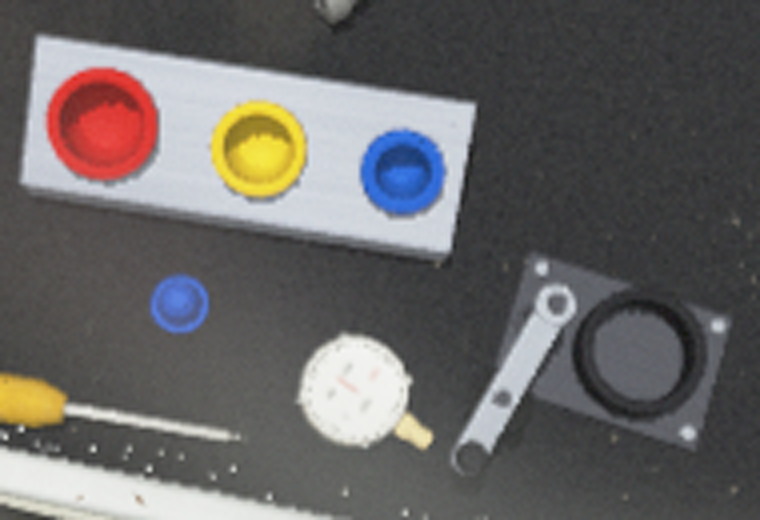

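View pics/crop_s.png

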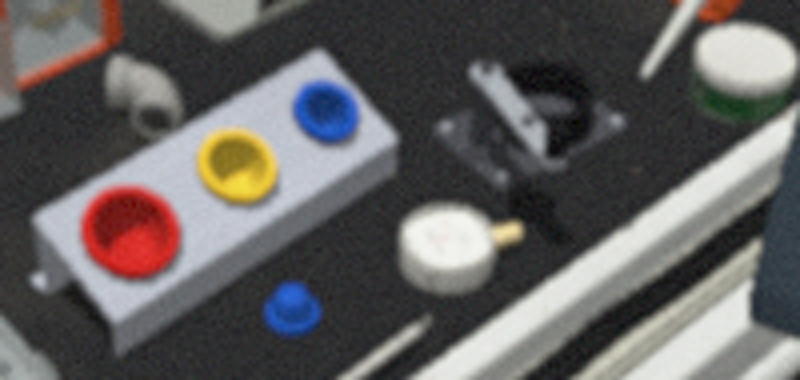

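The crops confirm it: the blue cover in the rack measures about 49 mm across (50 expected), while the loose one at (300,226) is about 35 mm, so it is the look-alike. The rack yaw from the row of covers is about 2.3°. Next I'll measure the holder.

Run:
```python
from m import *
Z={n:np.load(f'pics/{n}0.npz') for n in ('top','scene')}
box={'top':(375,215,440,270),'scene':(345,175,400,215)}
rays=[]
I=Z['top']['I']; g=I.max(-1)
# bore in top: dark annulus (rim) -> contour fits
x0,y0,x1,y1=396,218,436,258
d=np.zeros(g.shape,np.uint8); d[y0:y1,x0:x1]=(g[y0:y1,x0:x1]<48)*255
cs,h=cv2.findContours(d,cv2.RETR_CCOMP,cv2.CHAIN_APPROX_NONE)
for c,hh in zip(cs,h[0]):
    if cv2.contourArea(c)>150:
        e=cv2.fitEllipse(cv2.convexHull(c)); print('outer' if hh[3]<0 else 'inner',e, onz('top',*e[0],.036).round(4))
P=cloud('top',Z['top']['D']); ok=Z['top']['D']>0
def cen(m):
    q=P[m&ok]; return len(q),((q.max(0)+q.min(0))/2).round(4),np.median(q,0).round(4)
bx=np.zeros(g.shape,bool); bx[y0:y1,x0:x1]=1
m=bx&(P[...,2]>.031)&(P[...,2]<.042); q=P[m&ok]
(c,r)=cv2.minEnclosingCircle(q[:,:2].astype(np.float32)); print('rim depth circle',c,r,np.median(q[:,2]))
A=np.c_[q[:,:2],np.ones(len(q))]; s=np.linalg.lstsq(A,(q[:,:2]**2).sum(1),rcond=None)[0]; print('kasa',s[:2]/2)
print('pivot',onz('top',394.2,225.8,.085),'knob',onz('top',372,264.5,.103),'screws',[onz('top',255+u/4-.375,150+v/4-.375,.006)[:2].round(4) for u,v in((541,267),(718,325),(688,432))])
bx=np.zeros(g.shape,bool); bx[215:275,362:402]=1
for lo,hi in((.066,.082),(.082,.095),(.095,.110)): print(lo,cen(bx&(P[...,2]>lo)&(P[...,2]<hi)))
```

```text
rim depth circle (0.48642492294311523, -0.11672870814800262) 0.037534039467573166 0.03523979528019203
kasa [ 0.48615915 -0.11688462]
pivot [ 0.49334365 -0.05618601  0.085     ] knob [ 0.39750375 -0.02069569  0.103     ] screws [array([ 0.5298, -0.0534]), array([ 0.5161, -0.1651]), array([ 0.4482, -0.1566])]
0.066 (452, array([ 0.4483, -0.0402,  0.0747]), array([ 0.4449, -0.0407,  0.0776]))
0.082 (26, array([ 0.4455, -0.0392,  0.0873]), array([ 0.4915, -0.0532,  0.0842]))
0.095 (41, array([ 0.4   , -0.0225,  0.1024]), array([ 0.3998, -0.0225,  0.1028]))
```

The cup centre is (0.486, -0.117) with its rim at z ≈ 0.035. The holder's x axis points 83° from world x, and the keeper starts at about 1.79 rad. I'll move over the red cover now.

arm_command(
  increments=[
    {"roll": 0.95},
    {"roll": 0.95},
    {"roll": 0.95},
    {"roll": 0.95},
    {"x": 0.52, "y": -0.98},
    {"x": 0.52, "y": -0.98},
    {"x": 0.52, "y": -0.98},
    {"x": 0.52, "y": -0.98},
    {"x": 0.52, "y": -0.98},
    {"x": 0.52, "y": -0.98},
    {"x": 0.52, "y": -0.98},
    {"x": 0.52, "y": -0.98},
    {"x": 0.52, "y": -0.98},
    {"x": 0.52, "y": -0.98},
    {"x": 0.52, "y": -0.98},
    {"x": 0.52, "y": -0.98},
    {"x": 0.52, "y": -0.98},
    {"x": 0.52, "y": -0.98},
    {"x": 0.52, "y": -0.98},
    {"x": 0.52, "y": -0.98},
  ],
  hand=1,
  grip_force=20,
)

```text
validation failed for argument at $.in...
```

```bash
cat > go.py <<'E'
# go.py x y z [yaw of tool y, deg]: increments left, in units
from h import *; import sys
a=[float(v) for v in sys.argv[1:]]; s=env.sense(); R=np.array(s['tcp_rot']); p=np.array(s['position'])
yaw=np.degrees(np.arctan2(R[1,1],R[0,1])); print('t',round(s['t'],2),'p',p.round(4),'yaw',yaw.round(1),'F',np.round(s['wrist_force'],1),'open',round(s['opening'],4),'q',np.round(s['joint_pos'],2))
if len(a)>3:
    r=-np.radians((a[3]-yaw+90)%180-90); print('roll',round(r/.1,2))
    c,q=np.cos(r),np.sin(r); R2=R@np.array([[c,-q,0],[q,c,0],[0,0,1]]); print('after roll:',(R2.T@(a[:3]-p)/.025).round(2))
if len(a)>2: print('as is:',(R.T@(a[:3]-p)/.025).round(2))
E
python3 go.py .549 .2224 .12 92.3
```

```text
t 0.1 p [ 0.2143 -0.4787  0.2302] yaw -65.9 F [ 0.5 -0.4 -0.1] open 0.0854 q [-1.28  0.05  0.1   1.62  0.    1.44]
roll 3.81
after roll: [ 14.51 -27.47   4.46]
as is: [ 23.67 -20.12   4.46]
```

The call was refused whole, so maybe every row needs all four keys.

arm_command(
  increments=[
    {"x": 0, "y": 0, "z": 0, "roll": 0.95},
    {"x": 0, "y": 0, "z": 0, "roll": 0.95},
    {"x": 0, "y": 0, "z": 0, "roll": 0.95},
    {"x": 0, "y": 0, "z": 0, "roll": 0.95},
    {"x": 0.52, "y": -0.98, "z": 0, "roll": 0},
    {"x": 0.52, "y": -0.98, "z": 0, "roll": 0},
    {"x": 0.52, "y": -0.98, "z": 0, "roll": 0},
    {"x": 0.52, "y": -0.98, "z": 0, "roll": 0},
    {"x": 0.52, "y": -0.98, "z": 0, "roll": 0},
    {"x": 0.52, "y": -0.98, "z": 0, "roll": 0},
    {"x": 0.52, "y": -0.98, "z": 0, "roll": 0},
    {"x": 0.52, "y": -0.98, "z": 0, "roll": 0},
    {"x": 0.52, "y": -0.98, "z": 0, "roll": 0},
    {"x": 0.52, "y": -0.98, "z": 0, "roll": 0},
    {"x": 0.52, "y": -0.98, "z": 0, "roll": 0},
    {"x": 0.52, "y": -0.98, "z": 0, "roll": 0},
    {"x": 0.52, "y": -0.98, "z": 0, "roll": 0},
    {"x": 0.52, "y": -0.98, "z": 0, "roll": 0},
    {"x": 0.52, "y": -0.98, "z": 0, "roll": 0},
    {"x": 0.52, "y": -0.98, "z": 0, "roll": 0},
  ],
  hand=1,
  grip_force=20,
)

```text
t: 2.6
position: [0.4063, -0.0781, 0.2308]
tcp_rot: [[0.999, 0.041, -0.001], [0.041, -0.999, 0.0], [-0.001, -0.0, -1.0]]
wrist_force: [0.3, 0.4, -0.4]
opening: 0.085
grasp_force: 0.0
```

```bash
python3 go.py .549 .2224 .12 92.3
```

```text
t 2.6 p [ 0.4063 -0.0781  0.2308] yaw -87.7 F [ 0.3  0.4 -0.4] open 0.085 q [-0.35 -0.24 -0.17  1.64 -0.    2.75]
roll 0.01
after roll: [  6.19 -11.78   4.43]
as is: [  6.2  -11.77   4.43]
```

At this yaw joint 6 would pass its range over the red cover, so I'll make a half turn back first.

arm_command(
  increments=[
    {"x": 0, "y": 0, "z": 0, "roll": -1},
    {"x": 0, "y": 0, "z": 0, "roll": -1},
    {"x": 0, "y": 0, "z": 0, "roll": -1},
    {"x": 0, "y": 0, "z": 0, "roll": -1},
    {"x": 0, "y": 0, "z": 0, "roll": -1},
    {"x": 0, "y": 0, "z": 0, "roll": -1},
    {"x": 0, "y": 0, "z": 0, "roll": -1},
    {"x": 0, "y": 0, "z": 0, "roll": -1},
    {"x": 0, "y": 0, "z": 0, "roll": -1},
    {"x": 0, "y": 0, "z": 0, "roll": -1},
    {"x": 0, "y": 0, "z": 0, "roll": -1},
    {"x": 0, "y": 0, "z": 0, "roll": -1},
    {"x": 0, "y": 0, "z": 0, "roll": -1},
    {"x": 0, "y": 0, "z": 0, "roll": -1},
    {"x": 0, "y": 0, "z": 0, "roll": -1},
    {"x": 0, "y": 0, "z": 0, "roll": -1},
    {"x": 0, "y": 0, "z": 0, "roll": -1},
    {"x": 0, "y": 0, "z": 0, "roll": -1},
    {"x": 0, "y": 0, "z": 0, "roll": -1},
    {"x": 0, "y": 0, "z": 0, "roll": -1},
  ],
)

```text
t: 5.1
position: [0.406, -0.0789, 0.2307]
tcp_rot: [[-0.456, 0.89, -0.001], [0.89, 0.456, 0.0], [0.001, -0.001, -1.0]]
wrist_force: [-0.9, -0.2, -0.5]
opening: 0.0855
grasp_force: 0.0
```

arm_command(
  increments=[
    {"x": 0, "y": 0, "z": 0, "roll": -1},
    {"x": 0, "y": 0, "z": 0, "roll": -1},
    {"x": 0, "y": 0, "z": 0, "roll": -1},
    {"x": 0, "y": 0, "z": 0, "roll": -1},
    {"x": 0, "y": 0, "z": 0, "roll": -1},
    {"x": 0, "y": 0, "z": 0, "roll": -1},
    {"x": 0, "y": 0, "z": 0, "roll": -1},
    {"x": 0, "y": 0, "z": 0, "roll": -1},
    {"x": 0, "y": 0, "z": 0, "roll": -1},
    {"x": 0, "y": 0, "z": 0, "roll": -1},
    {"x": 0, "y": 0, "z": 0, "roll": -1},
    {"x": 0, "y": 0, "z": 0, "roll": -0.42},
  ],
)

```text
t: 6.6
position: [0.4059, -0.0789, 0.2307]
tcp_rot: [[-0.999, -0.043, -0.001], [-0.043, 0.999, 0.0], [0.001, 0.0, -1.0]]
wrist_force: [-0.2, -0.2, -0.4]
opening: 0.0853
grasp_force: 0.0
```

```bash
python3 go.py .549 .2224 .12 92.3
```

```text
t 6.6 p [ 0.4059 -0.0789  0.2307] yaw 92.5 F [-0.2 -0.2 -0.4] open 0.0853 q [-0.35 -0.24 -0.17  1.64  0.   -0.4 ]
roll 0.03
after roll: [-6.21 11.81  4.43]
as is: [-6.24 11.79  4.43]
```

arm_command(
  increments=[
    {"x": -0.52, "y": 0.98, "z": 0, "roll": 0},
    {"x": -0.52, "y": 0.98, "z": 0, "roll": 0},
    {"x": -0.52, "y": 0.98, "z": 0, "roll": 0},
    {"x": -0.52, "y": 0.98, "z": 0, "roll": 0},
    {"x": -0.52, "y": 0.98, "z": 0, "roll": 0},
    {"x": -0.52, "y": 0.98, "z": 0, "roll": 0},
    {"x": -0.52, "y": 0.98, "z": 0, "roll": 0},
    {"x": -0.52, "y": 0.98, "z": 0, "roll": 0},
    {"x": -0.52, "y": 0.98, "z": 0, "roll": 0},
    {"x": -0.52, "y": 0.98, "z": 0, "roll": 0},
    {"x": -0.52, "y": 0.98, "z": 0, "roll": 0},
    {"x": -0.52, "y": 0.98, "z": 0, "roll": 0},
    {"x": 0, "y": 0, "z": 0.88, "roll": 0},
    {"x": 0, "y": 0, "z": 0.88, "roll": 0},
    {"x": 0, "y": 0, "z": 0.88, "roll": 0},
    {"x": 0, "y": 0, "z": 0.88, "roll": 0},
    {"x": 0, "y": 0, "z": 0.88, "roll": 0},
    {"x": 0, "y": 0, "z": 0, "roll": 0},
  ],
)

```text
t: 8.85
position: [0.5478, 0.2205, 0.1181]
tcp_rot: [[-0.999, -0.041, -0.006], [-0.041, 0.999, -0.002], [0.006, -0.001, -1.0]]
wrist_force: [0.0, -0.9, 0.2]
opening: 0.0857
grasp_force: 0.0
```

```bash
python3 go.py .546 .2224 .055 92.3
python3 - <<'E'
from h import *
a,D=save('scene','s1'); b,D2=save('top','t1')
A=cv2.resize(a[120:280,190:390],(800,640))[:600]; cv2.imwrite('pics/v1.png',A[...,::-1])
s=env.sense();g=np.array(s['position'])
for n,Dp in(('scene',D),('top',D2)):
    P=cloud(n,Dp);m=(Dp>0)&(abs(P[...,0]-g[0])<.013)&(abs(P[...,1]-g[1])<.062)&(P[...,2]>.085)
    print(n,m.sum(),np.percentile(P[m][:,2],[1,5,50]) if m.any() else 0)
    for side in(1,-1):
        mm=m&(side*(P[...,1]-g[1])>.03)
        if mm.any(): print(side,P[mm].min(0).round(4),P[mm].max(0).round(4))
E
```

```text
t 8.85 p [0.5478 0.2205 0.1181] yaw 92.4 F [ 0.  -0.9  0.2] open 0.0857 q [ 0.27  0.23  0.07  1.42 -0.    0.23]
roll 0.01
after roll: [0.05 0.08 2.53]
as is: [0.05 0.08 2.53]
scene 2073 [0.14097167 0.1592782  0.416289  ]
1 [0.5368 0.2511 0.1341] [0.5628 0.2828 0.5932]
-1 [0.5371 0.1592 0.1331] [0.5622 0.1909 0.5876]
top 2605 [0.16940183 0.21918628 0.58864716]
1 [0.537  0.2511 0.5858] [0.5627 0.2655 0.5952]
-1 [0.5369 0.1592 0.1369] [0.5628 0.191  0.5953]
```

View pics/v1.png

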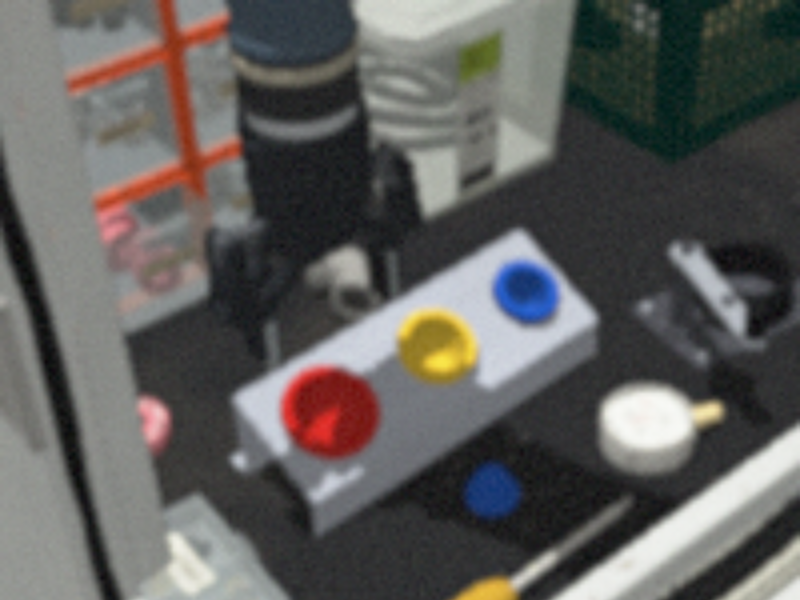

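The red cover's lip at crop (330,412) sits between and in front of the open fingertips, which are at (272,350) and (393,285). From depth, the open tips stand about 14 mm above the TCP. I'll lower and grip.

arm_command(
  increments=[
    {"x": 0.05, "y": 0.08, "z": 0.7, "roll": 0},
    {"x": 0, "y": 0, "z": 0.7, "roll": 0},
    {"x": 0, "y": 0, "z": 0.7, "roll": 0},
    {"x": 0, "y": 0, "z": 0.68, "roll": 0},
    {"x": 0, "y": 0, "z": 0, "roll": 0},
    {"x": 0, "y": 0, "z": 0, "roll": 0},
  ],
)

```text
t: 9.7
position: [0.5489, 0.2231, 0.052]
tcp_rot: [[-0.999, -0.041, 0.0], [-0.041, 0.999, 0.0], [-0.0, 0.0, -1.0]]
wrist_force: [-0.2, -0.1, 0.8]
opening: 0.0853
grasp_force: 0.0
```

arm_command(
  increments=[
    {"x": 0, "y": 0, "z": 0, "roll": 0},
    {"x": 0, "y": 0, "z": 0, "roll": 0},
    {"x": 0, "y": 0, "z": 0, "roll": 0},
    {"x": 0, "y": 0, "z": 0, "roll": 0},
    {"x": 0, "y": 0, "z": 0, "roll": 0},
    {"x": 0, "y": 0, "z": 0, "roll": 0},
  ],
  hand=0,
  grip_force=20,
)

```text
t: 10.45
position: [0.5496, 0.2233, 0.0539]
tcp_rot: [[-0.999, -0.041, 0.003], [-0.041, 0.999, 0.001], [-0.003, 0.0, -1.0]]
wrist_force: [-2.8, -0.4, 5.5]
opening: 0.0645
grasp_force: 21.2
```

arm_command(
  increments=[
    {"x": 0, "y": 0, "z": -0.2, "roll": 0},
    {"x": 0, "y": 0, "z": -0.3, "roll": 0},
    {"x": 0, "y": 0, "z": -0.5, "roll": 0},
    {"x": 0, "y": 0, "z": -0.7, "roll": 0},
    {"x": 0, "y": 0, "z": -1, "roll": 0},
    {"x": 0, "y": 0, "z": -1, "roll": 0},
    {"x": 0, "y": 0, "z": 0, "roll": 0},
  ],
)

```text
t: 11.32
position: [0.5508, 0.2237, 0.1481]
tcp_rot: [[-0.999, -0.041, 0.006], [-0.041, 0.999, 0.002], [-0.006, 0.002, -1.0]]
wrist_force: [-0.7, 0.0, 0.6]
opening: 0.0001
grasp_force: 0.0
```

```bash
cat > look.py <<'E'
from m import *; import sys
def look(tag,box):
    a,D=save('scene','s'+tag); b,D2=save('top','t'+tag)
    x0,y0,x1,y1=box; A=cv2.resize(a[y0:y1,x0:x1],(400,400)); 
    return a,D,b,D2
E
python3 - <<'E'
from look import *
a,D,b,D2=look('2',(0,0,10,10))
cv2.imwrite('pics/v2.png',np.hstack([cv2.resize(a[90:250,200:360],(400,400)),cv2.resize(b[110:270,220:380],(400,400))])[...,::-1])
s=env.sense();print(s['position'],s['opening'],s['grasp_force'])
for n,I,Dp in(('scene',a,D),('top',b,D2)):
    P=cloud(n,Dp); m=blobs(I)['red']&(Dp>0)&(P[...,2]>.05)&(np.hypot(P[...,0]-.55,P[...,1]-.22)<.06)
    if m.any(): print(n,m.sum(),P[m].min(0).round(4),P[m].max(0).round(4),P[m].mean(0).round(4))
E
python3 go.py .486 -.117 .13 173
```

```text
[0.54888349 0.22314894 0.14447601] -0.0002464626954609384 0.0
scene 179 [0.5191 0.1936 0.05  ] [0.5774 0.2752 0.2275] [0.5523 0.2245 0.0605]
top 86 [0.5207 0.1911 0.0501] [0.5982 0.2235 0.5852] [0.5519 0.2018 0.0786]
t 11.43 p [0.5489 0.2231 0.1445] yaw 92.4 F [-0.4 -0.2 -0.9] open -0.0002 q [0.27 0.22 0.12 1.47 0.   0.23]
roll -14.07
after roll: [13.81  0.84  0.58]
as is: [  3.07 -13.49   0.58]
```

View pics/v2.png

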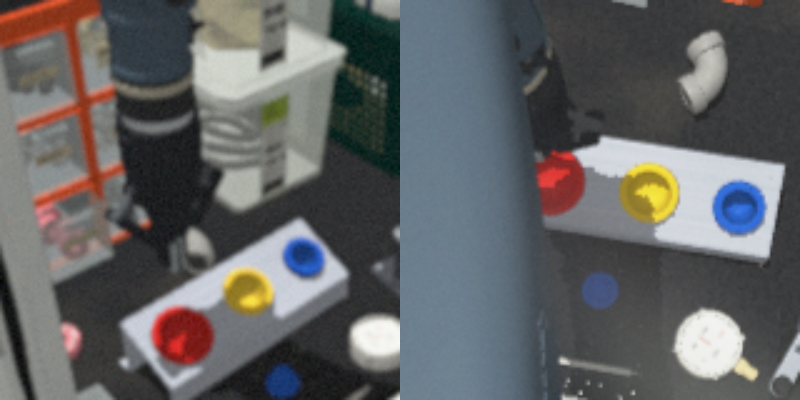

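The grip slipped off the rounded top edge of the lip (the opening read 64.5 mm) and the red cover stayed in its cut-out. I'll go about 8 mm lower and a little further down the slope.

arm_command(
  increments=[
    {"x": 0.2, "y": -0.03, "z": 0, "roll": 0},
    {"x": 0, "y": 0, "z": 0, "roll": 0},
    {"x": 0, "y": 0, "z": 0.4, "roll": 0},
    {"x": 0, "y": 0, "z": 0.8, "roll": 0},
    {"x": 0, "y": 0, "z": 0.8, "roll": 0},
    {"x": 0, "y": 0, "z": 0.8, "roll": 0},
    {"x": 0, "y": 0, "z": 0.6, "roll": 0},
    {"x": 0, "y": 0, "z": 0.3, "roll": 0},
    {"x": 0, "y": 0, "z": 0.24, "roll": 0},
    {"x": 0, "y": 0, "z": 0, "roll": 0},
    {"x": 0, "y": 0, "z": 0, "roll": 0},
  ],
  hand=1,
)

```text
t: 12.8
position: [0.5443, 0.2223, 0.0466]
tcp_rot: [[-0.999, -0.041, 0.001], [-0.041, 0.999, 0.0], [-0.001, 0.0, -1.0]]
wrist_force: [-0.1, -0.7, -0.5]
opening: 0.0853
grasp_force: 0.0
```

arm_command(
  increments=[
    {"x": 0, "y": 0, "z": 0, "roll": 0},
    {"x": 0, "y": 0, "z": 0, "roll": 0},
    {"x": 0, "y": 0, "z": 0, "roll": 0},
    {"x": 0, "y": 0, "z": 0, "roll": 0},
    {"x": 0, "y": 0, "z": 0, "roll": 0},
  ],
  hand=0,
  grip_force=25,
)

```text
t: 13.42
position: [0.5444, 0.2223, 0.0472]
tcp_rot: [[-0.999, -0.041, 0.002], [-0.041, 0.999, 0.0], [-0.002, 0.0, -1.0]]
wrist_force: [-2.4, -1.3, 6.7]
opening: 0.0663
grasp_force: 27.4
```

arm_command(
  increments=[
    {"x": 0, "y": 0, "z": -0.1, "roll": 0},
    {"x": 0, "y": 0, "z": -0.2, "roll": 0},
    {"x": 0, "y": 0, "z": -0.2, "roll": 0},
    {"x": 0, "y": 0, "z": -0.3, "roll": 0},
    {"x": 0, "y": 0, "z": -0.3, "roll": 0},
    {"x": 0, "y": 0, "z": 0, "roll": 0},
  ],
)

```text
t: 14.18
position: [0.5446, 0.2224, 0.0746]
tcp_rot: [[-0.999, -0.041, 0.002], [-0.041, 0.999, 0.001], [-0.002, 0.001, -1.0]]
wrist_force: [-0.3, -0.4, -0.0]
opening: 0.0662
grasp_force: 27.9
```

The red cover is held (66 mm opening). I'll lift it clear and carry it over to the cup.

arm_command(
  increments=[
    {"x": 0, "y": 0, "z": -0.7, "roll": 0},
    {"x": 0, "y": 0, "z": -0.9, "roll": 0},
    {"x": 0, "y": 0, "z": -0.9, "roll": 0},
    {"x": 0, "y": 0, "z": -0.3, "roll": 0},
    {"x": 0, "y": 0, "z": 0, "roll": -1},
    {"x": 0, "y": 0, "z": 0, "roll": -1},
    {"x": 0, "y": 0, "z": 0, "roll": -1},
    {"x": 0, "y": 0, "z": 0, "roll": -1},
    {"x": 0, "y": 0, "z": 0, "roll": -1},
    {"x": 0, "y": 0, "z": 0, "roll": -1},
    {"x": 0, "y": 0, "z": 0, "roll": -1},
    {"x": 0, "y": 0, "z": 0, "roll": -1},
    {"x": 0, "y": 0, "z": 0, "roll": -1},
    {"x": 0, "y": 0, "z": 0, "roll": -1},
    {"x": 0, "y": 0, "z": 0, "roll": -1},
    {"x": 0, "y": 0, "z": 0, "roll": -1},
    {"x": 0, "y": 0, "z": 0, "roll": -1},
    {"x": 0, "y": 0, "z": 0, "roll": -1},
  ],
)

```text
t: 16.42
position: [0.5434, 0.222, 0.1429]
tcp_rot: [[-0.126, -0.992, -0.001], [-0.992, 0.126, -0.0], [0.0, 0.001, -1.0]]
wrist_force: [0.3, 0.3, -0.2]
opening: 0.0664
grasp_force: 28.0
```

```bash
python3 go.py .4853 -.1237 .12 173
```

```text
t 16.43 p [0.5434 0.222  0.1429] yaw 172.8 F [ 0.3  0.3 -0.2] open 0.0664 q [ 0.27  0.21  0.1   1.46 -0.   -1.17]
roll -0.04
after roll: [14.01  0.62  0.92]
as is: [14.01  0.56  0.92]
```

arm_command(
  increments=[
    {"x": 0.95, "y": 0.04, "z": 0, "roll": 0},
    {"x": 0.95, "y": 0.04, "z": 0, "roll": 0},
    {"x": 0.95, "y": 0.04, "z": 0, "roll": 0},
    {"x": 0.95, "y": 0.04, "z": 0, "roll": 0},
    {"x": 0.95, "y": 0.04, "z": 0, "roll": 0},
    {"x": 0.95, "y": 0.04, "z": 0, "roll": 0},
    {"x": 0.95, "y": 0.04, "z": 0, "roll": 0},
    {"x": 0.95, "y": 0.04, "z": 0, "roll": 0},
    {"x": 0.95, "y": 0.04, "z": 0, "roll": 0},
    {"x": 0.95, "y": 0.04, "z": 0, "roll": 0},
    {"x": 0.95, "y": 0.04, "z": 0, "roll": 0},
    {"x": 0.95, "y": 0.04, "z": 0, "roll": 0},
    {"x": 0.95, "y": 0.04, "z": 0, "roll": 0},
    {"x": 0.95, "y": 0.04, "z": 0, "roll": 0},
    {"x": 0.7, "y": 0, "z": 0, "roll": 0},
    {"x": 0, "y": 0, "z": 0, "roll": 0},
    {"x": 0, "y": 0, "z": 0, "roll": 0},
  ],
)

```text
t: 18.55
position: [0.4845, -0.1228, 0.1433]
tcp_rot: [[-0.129, -0.992, -0.0], [-0.992, 0.129, 0.001], [-0.001, 0.0, -1.0]]
wrist_force: [-0.7, 0.3, -0.0]
opening: 0.066
grasp_force: 28.0
```

```bash
python3 go.py .4853 -.1237 .065 173
python3 - <<'E'
from look import *
a,D,b,D2=look('3',(0,0,10,10))
cv2.imwrite('pics/v3.png',np.hstack([cv2.resize(a[100:230,310:440],(400,400)),cv2.resize(b[170:300,350:480],(400,400))])[...,::-1])
r=[]
for n,I,Dp in(('scene',a,D),('top',b,D2)):
    P=cloud(n,Dp); m=blobs(I)['red']&(Dp>0)&(np.hypot(P[...,0]-.486,P[...,1]+.117)<.06)
    if m.any(): print(n,m.sum(),P[m].min(0).round(4),P[m].max(0).round(4),P[m].mean(0).round(4))
E
```

```text
t 18.55 p [ 0.4845 -0.1228  0.1433] yaw 172.6 F [-0.7  0.3 -0. ] open 0.066 q [-0.38 -0.02 -0.14  1.45  0.   -1.82]
roll -0.08
after roll: [ 0.03 -0.04  3.13]
as is: [ 0.03 -0.04  3.13]
scene 252 [ 0.4526 -0.1462  0.1314] [ 0.5177 -0.0869  0.1705] [ 0.4829 -0.1073  0.1519]
top 362 [ 0.4535 -0.1274  0.0179] [ 0.5228 -0.0859  0.275 ] [ 0.486  -0.1056  0.145 ]
```

View pics/v3.png

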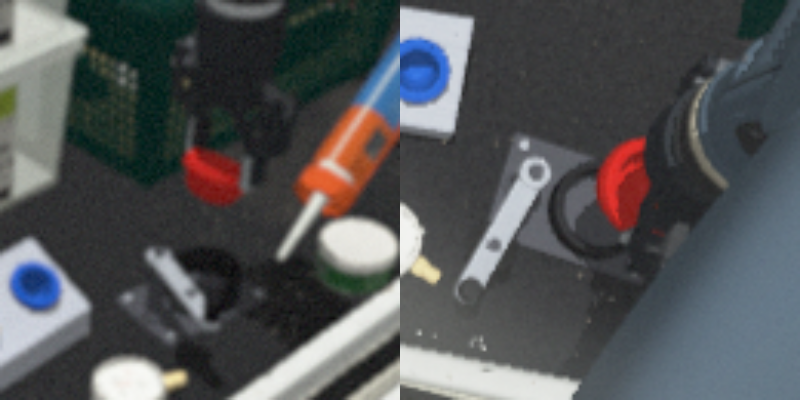

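Both views show the red cover held over the cup, still leaning 25°, at (215,175) and (625,185) in the crop. I'll lower it with a soft grip so the rim levels it.

arm_command(
  increments=[
    {"x": 0.03, "y": -0.04, "z": 0.6, "roll": 0},
    {"x": 0, "y": 0, "z": 0.8, "roll": 0},
    {"x": 0, "y": 0, "z": 0.8, "roll": 0},
    {"x": 0, "y": 0, "z": 0.6, "roll": 0},
    {"x": 0, "y": 0, "z": 0.3, "roll": 0},
    {"x": 0, "y": 0, "z": 0.2, "roll": 0},
    {"x": 0, "y": 0, "z": 0.2, "roll": 0},
    {"x": 0, "y": 0, "z": 0.2, "roll": 0},
    {"x": 0, "y": 0, "z": 0, "roll": 0},
  ],
  grip_force=20,
)

```text
t: 19.77
position: [0.4854, -0.124, 0.0506]
tcp_rot: [[-0.129, -0.992, -0.0], [-0.992, 0.129, 0.0], [-0.0, 0.0, -1.0]]
wrist_force: [-0.9, -0.1, -0.0]
opening: 0.0663
grasp_force: 28.0
```

arm_command(
  increments=[
    {"x": 0, "y": 0, "z": 0.15, "roll": 0},
    {"x": 0, "y": 0, "z": 0.15, "roll": 0},
    {"x": 0, "y": 0, "z": 0.15, "roll": 0},
    {"x": 0, "y": 0, "z": 0, "roll": 0},
  ],
)

```text
t: 20.27
position: [0.486, -0.1237, 0.0399]
tcp_rot: [[-0.129, -0.992, 0.001], [-0.992, 0.129, 0.0], [-0.001, -0.001, -1.0]]
wrist_force: [0.6, 2.8, 3.9]
opening: 0.0658
grasp_force: 28.0
```

arm_command(
  increments=[
    {"x": 0, "y": 0, "z": 0.12, "roll": 0},
    {"x": 0, "y": 0, "z": 0.12, "roll": 0},
    {"x": 0, "y": 0, "z": 0.06, "roll": 0},
    {"x": 0, "y": 0, "z": 0, "roll": 0},
  ],
)

```text
t: 20.78
position: [0.4859, -0.1239, 0.0329]
tcp_rot: [[-0.129, -0.992, 0.001], [-0.992, 0.129, 0.0], [-0.0, -0.001, -1.0]]
wrist_force: [-0.7, 2.0, 6.9]
opening: 0.066
grasp_force: 28.9
```

arm_command(
  increments=[
    {"x": 0, "y": 0, "z": 0.06, "roll": 0},
    {"x": 0, "y": 0, "z": 0, "roll": 0},
  ],
)

```text
t: 21.02
position: [0.486, -0.1239, 0.0327]
tcp_rot: [[-0.129, -0.992, 0.001], [-0.992, 0.129, 0.0], [-0.0, -0.001, -1.0]]
wrist_force: [-3.1, 3.7, 12.7]
opening: 0.0659
grasp_force: 29.6
```

arm_command(
  increments=[
    {"x": 0, "y": 0, "z": 0, "roll": 0},
    {"x": 0, "y": 0, "z": 0, "roll": 0},
    {"x": 0, "y": 0, "z": -0.4, "roll": 0},
    {"x": 0, "y": 0, "z": -0.8, "roll": 0},
    {"x": 0, "y": 0, "z": -1, "roll": 0},
    {"x": 0, "y": 0, "z": -1, "roll": 0},
    {"x": 0, "y": 0, "z": -1, "roll": 0},
  ],
  hand=1,
)

```text
t: 21.9
position: [0.4854, -0.1242, 0.1366]
tcp_rot: [[-0.129, -0.992, -0.0], [-0.992, 0.129, -0.0], [0.0, 0.0, -1.0]]
wrist_force: [0.7, -0.8, -0.5]
opening: 0.0853
grasp_force: 0.0
```

```bash
cat > chk.py <<'E'
from look import *
tag,col=sys.argv[1:3]
a,D,b,D2=look(tag,(0,0,10,10))
for n,I,Dp in(('scene',a,D),('top',b,D2)):
    P=cloud(n,Dp); m=blobs(I)[col]&(Dp>0)&(np.hypot(P[...,0]-.486,P[...,1]+.117)<.05)&(P[...,2]<.09); Q=P[m]
    if len(Q): print(n,len(Q),Q.min(0).round(4),Q.max(0).round(4))
    if len(Q)>20:
        t=Q[Q[:,2]>np.percentile(Q[:,2],60)]; c,r=cv2.minEnclosingCircle(Q[:,:2].astype(np.float32)); print(' circle',np.round(c,4),round(r,4))
        for q in((Q[:,0]<.475),(Q[:,0]>.497),(Q[:,1]<-.128),(Q[:,1]>-.106)):
            if q.any(): print('  ztop',np.percentile(Q[q][:,2],95).round(4),q.sum())
E
python3 chk.py 4 red; python3 go.py .5515 .1288 .1 92.3
```

```text
scene 272 [ 0.4522 -0.152   0.0159] [ 0.52   -0.0881  0.0501]
 circle [ 0.4859 -0.1192] 0.0356
  ztop 0.0491 80
  ztop 0.0485 114
  ztop 0.0486 143
  ztop 0.0486 57
top 603 [ 0.4527 -0.1467  0.0062] [ 0.526  -0.0864  0.0499]
 circle [ 0.4909 -0.1231] 0.0395
  ztop 0.0477 140
  ztop 0.0468 235
  ztop 0.0464 207
  ztop 0.0477 139
t 22.0 p [ 0.4877 -0.1251  0.1392] yaw 172.6 F [ 0.4 -1.1  0.5] open 0.0851 q [-0.38 -0.02 -0.15  1.43 -0.   -1.83]
roll 14.01
after roll: [-2.95 10.05  1.56]
as is: [-10.4   -1.21   1.56]
```

The red cover is seated level, with its rim at about 48 mm on all sides. Next is the yellow one.

arm_command(
  increments=[
    {"x": -0.94, "y": -0.095, "z": 0, "roll": 0},
    {"x": -0.94, "y": -0.095, "z": 0, "roll": 0},
    {"x": -0.94, "y": -0.095, "z": 0, "roll": 0},
    {"x": -0.94, "y": -0.095, "z": 0, "roll": 0},
    {"x": -0.94, "y": -0.095, "z": 0, "roll": 0},
    {"x": -0.94, "y": -0.095, "z": 0, "roll": 0},
    {"x": -0.94, "y": -0.095, "z": 0, "roll": 0},
    {"x": -0.94, "y": -0.095, "z": 0, "roll": 0},
    {"x": -0.94, "y": -0.095, "z": 0, "roll": 0},
    {"x": -0.94, "y": -0.095, "z": 0, "roll": 0},
    {"x": -0.94, "y": -0.095, "z": 0, "roll": 0},
  ],
  hand=0.88,
)

```text
t: 23.38
position: [0.5443, 0.1295, 0.1341]
tcp_rot: [[-0.129, -0.992, -0.002], [-0.992, 0.129, -0.001], [0.001, 0.002, -1.0]]
wrist_force: [0.5, -0.3, -0.0]
opening: 0.0753
grasp_force: 0.0
```

arm_command(
  increments=[
    {"x": 0, "y": 0, "z": 0, "roll": 1},
    {"x": 0, "y": 0, "z": 0, "roll": 1},
    {"x": 0, "y": 0, "z": 0, "roll": 1},
    {"x": 0, "y": 0, "z": 0, "roll": 1},
    {"x": 0, "y": 0, "z": 0, "roll": 1},
    {"x": 0, "y": 0, "z": 0, "roll": 1},
    {"x": 0, "y": 0, "z": 0, "roll": 1},
    {"x": 0, "y": 0, "z": 0, "roll": 1},
    {"x": 0, "y": 0, "z": 0, "roll": 1},
    {"x": 0, "y": 0, "z": 0, "roll": 1},
    {"x": 0, "y": 0, "z": 0, "roll": 1},
    {"x": 0, "y": 0, "z": 0.4, "roll": 1},
    {"x": 0, "y": 0, "z": 0.6, "roll": 1},
    {"x": 0, "y": 0, "z": 0.5, "roll": 1},
    {"x": 0, "y": 0, "z": 0, "roll": 0},
  ],
)

```text
t: 25.25
position: [0.543, 0.1286, 0.0954]
tcp_rot: [[-0.999, -0.042, -0.005], [-0.042, 0.999, -0.001], [0.005, -0.0, -1.0]]
wrist_force: [0.2, -0.2, -0.8]
opening: 0.0752
grasp_force: 0.0
```

```bash
python3 go.py .547 .1288 .048 92.3
python3 - <<'E'
from m import *
I,D=save('scene','s5'); u,v,a,f=ell(blobs(I)['yel'],(288,193,312,220)); print('yellow',u,v,a)
E
```

```text
t 25.25 p [0.543  0.1286 0.0954] yaw 92.4 F [ 0.2 -0.2 -0.8] open 0.0752 q [ 0.11  0.15 -0.06  1.36 -0.    0.07]
roll 0.02
after roll: [-0.17  0.    1.9 ]
as is: [-0.17  0.    1.9 ]
yellow 298.7410358565737 206.24302788844622 251.0
```

arm_command(
  increments=[
    {"x": -0.15, "y": 0, "z": 0.5, "roll": 0},
    {"x": 0, "y": 0, "z": 0.6, "roll": 0},
    {"x": 0, "y": 0, "z": 0.5, "roll": 0},
    {"x": 0, "y": 0, "z": 0.2, "roll": 0},
    {"x": 0, "y": 0, "z": 0, "roll": 0},
    {"x": 0, "y": 0, "z": 0, "roll": 0},
  ],
)

```text
t: 26.05
position: [0.549, 0.1292, 0.0536]
tcp_rot: [[-0.999, -0.041, 0.001], [-0.041, 0.999, 0.0], [-0.001, 0.0, -1.0]]
wrist_force: [0.4, 0.6, 0.8]
opening: 0.0747
grasp_force: 0.0
```

arm_command(
  increments=[
    {"x": 0.08, "y": 0, "z": 0.19, "roll": 0},
    {"x": 0, "y": 0, "z": 0, "roll": 0},
  ],
)

```text
t: 26.3
position: [0.5462, 0.129, 0.048]
tcp_rot: [[-0.999, -0.041, -0.001], [-0.041, 0.999, -0.0], [0.001, -0.0, -1.0]]
wrist_force: [-0.4, -0.6, 1.2]
opening: 0.0754
grasp_force: 0.0
```

arm_command(
  increments=[
    {"x": 0, "y": 0, "z": 0, "roll": 0},
    {"x": 0, "y": 0, "z": 0, "roll": 0},
    {"x": 0, "y": 0, "z": 0, "roll": 0},
    {"x": 0, "y": 0, "z": 0, "roll": 0},
  ],
  hand=0,
  grip_force=25,
)

```text
t: 26.8
position: [0.5466, 0.129, 0.0489]
tcp_rot: [[-0.999, -0.041, 0.0], [-0.041, 0.999, -0.0], [-0.0, -0.0, -1.0]]
wrist_force: [-2.5, 0.3, 4.3]
opening: 0.0558
grasp_force: 26.4
```

arm_command(
  increments=[
    {"x": 0, "y": 0, "z": -0.1, "roll": 0},
    {"x": 0, "y": 0, "z": -0.2, "roll": 0},
    {"x": 0, "y": 0, "z": -0.2, "roll": 0},
    {"x": 0, "y": 0, "z": -0.4, "roll": 0},
  ],
)

```text
t: 27.3
position: [0.5462, 0.129, 0.0708]
tcp_rot: [[-0.999, -0.041, -0.001], [-0.041, 0.999, -0.0], [0.001, -0.0, -1.0]]
wrist_force: [0.2, 1.0, 0.4]
opening: 0.056
grasp_force: 26.6
```

arm_command(
  increments=[
    {"x": 0, "y": 0, "z": -0.7, "roll": 0},
    {"x": 0, "y": 0, "z": -0.9, "roll": 0},
    {"x": 0, "y": 0, "z": -0.9, "roll": 0},
    {"x": 0, "y": 0, "z": -0.4, "roll": -1},
    {"x": 0, "y": 0, "z": 0, "roll": -1},
    {"x": 0, "y": 0, "z": 0, "roll": -1},
    {"x": 0, "y": 0, "z": 0, "roll": -1},
    {"x": 0, "y": 0, "z": 0, "roll": -1},
    {"x": 0, "y": 0, "z": 0, "roll": -1},
    {"x": 0, "y": 0, "z": 0, "roll": -1},
    {"x": 0, "y": 0, "z": 0, "roll": -1},
    {"x": 0, "y": 0, "z": 0, "roll": -1},
    {"x": 0, "y": 0, "z": 0, "roll": -1},
    {"x": 0, "y": 0, "z": 0, "roll": -1},
    {"x": 0, "y": 0, "z": 0, "roll": -1},
    {"x": 0, "y": 0, "z": 0, "roll": -1},
    {"x": 0, "y": 0, "z": 0, "roll": -1},
    {"x": 0, "y": 0, "z": 0, "roll": 0},
  ],
)

```text
t: 29.55
position: [0.5471, 0.1291, 0.1447]
tcp_rot: [[-0.13, -0.991, 0.002], [-0.991, 0.13, 0.0], [-0.0, -0.002, -1.0]]
wrist_force: [-0.8, 0.1, -0.0]
opening: 0.0564
grasp_force: 26.6
```

```bash
python3 go.py .485 -.1252 .145 173
```

```text
t 29.55 p [0.5471 0.1291 0.1447] yaw 172.5 F [-0.8  0.1 -0. ] open 0.0564 q [ 0.11  0.14  0.03  1.45 -0.   -1.33]
roll -0.09
after roll: [10.4   1.23 -0.02]
as is: [10.41  1.14 -0.02]
```

arm_command(
  increments=[
    {"x": 0.95, "y": 0.1, "z": 0, "roll": 0},
    {"x": 0.95, "y": 0.1, "z": 0, "roll": 0},
    {"x": 0.95, "y": 0.1, "z": 0, "roll": 0},
    {"x": 0.95, "y": 0.1, "z": 0, "roll": 0},
    {"x": 0.95, "y": 0.1, "z": 0, "roll": 0},
    {"x": 0.95, "y": 0.1, "z": 0, "roll": 0},
    {"x": 0.95, "y": 0.1, "z": 0, "roll": 0},
    {"x": 0.95, "y": 0.1, "z": 0, "roll": 0},
    {"x": 0.95, "y": 0.1, "z": 0, "roll": 0},
    {"x": 0.95, "y": 0.1, "z": 0, "roll": 0},
    {"x": 0.9, "y": 0.14, "z": 0, "roll": 0},
    {"x": 0, "y": 0, "z": 0.5, "roll": 0},
    {"x": 0, "y": 0, "z": 0.8, "roll": 0},
    {"x": 0, "y": 0, "z": 0.8, "roll": 0},
    {"x": 0, "y": 0, "z": 0.4, "roll": 0},
    {"x": 0, "y": 0, "z": 0, "roll": 0},
  ],
  grip_force=20,
)

```text
t: 31.55
position: [0.484, -0.1242, 0.0798]
tcp_rot: [[-0.129, -0.992, -0.002], [-0.992, 0.129, 0.001], [-0.001, 0.002, -1.0]]
wrist_force: [0.8, -0.5, -0.4]
opening: 0.0559
grasp_force: 26.6
```

```bash
python3 go.py .485 -.1252 .061 173
python3 - <<'E'
from m import *
I,D=save('scene','s6'); P=cloud('scene',D); m=blobs(I)['yel']&(np.hypot(P[...,0]-.486,P[...,1]+.117)<.06); Q=P[m];print(len(Q),Q.min(0),Q.max(0))
E
```

```text
t 31.55 p [ 0.484  -0.1242  0.0798] yaw 172.6 F [ 0.8 -0.5 -0.4] open 0.0559 q [-0.39  0.01 -0.25  1.32  0.   -1.83]
roll -0.07
after roll: [ 0.03 -0.05  0.75]
as is: [ 0.03 -0.05  0.75]
192 [ 0.45714844 -0.14090527  0.06805376] [ 0.51374812 -0.08792021  0.10686394]
```

arm_command(
  increments=[
    {"x": 0.03, "y": -0.05, "z": 0.3, "roll": 0},
    {"x": 0, "y": 0, "z": 0.3, "roll": 0},
    {"x": 0, "y": 0, "z": 0.2, "roll": 0},
    {"x": 0, "y": 0, "z": 0.15, "roll": 0},
    {"x": 0, "y": 0, "z": 0.15, "roll": 0},
    {"x": 0, "y": 0, "z": 0, "roll": 0},
  ],
)

```text
t: 32.35
position: [0.4861, -0.1265, 0.0537]
tcp_rot: [[-0.129, -0.992, 0.0], [-0.992, 0.129, -0.001], [0.001, -0.001, -1.0]]
wrist_force: [-0.5, -2.2, 2.2]
opening: 0.0559
grasp_force: 26.5
```

arm_command(
  increments=[
    {"x": 0, "y": 0, "z": 0.12, "roll": 0},
    {"x": 0, "y": 0, "z": 0.12, "roll": 0},
    {"x": 0, "y": 0, "z": 0.12, "roll": 0},
    {"x": 0, "y": 0, "z": 0, "roll": 0},
  ],
)

```text
t: 32.85
position: [0.4864, -0.1276, 0.049]
tcp_rot: [[-0.13, -0.992, 0.002], [-0.992, 0.13, -0.004], [0.004, -0.002, -1.0]]
wrist_force: [-7.9, -1.7, 20.7]
opening: 0.0561
grasp_force: 28.8
```

The yellow dome is catching on the red rim. In the scene view the red cover sits 2–3 mm further to -y, so I'll ease up, shift and lower again.

arm_command(
  increments=[
    {"x": 0, "y": 0, "z": -0.3, "roll": 0},
    {"x": 0.1, "y": 0.06, "z": -0.2, "roll": 0},
    {"x": 0, "y": 0, "z": 0, "roll": 0},
    {"x": 0, "y": 0, "z": 0.12, "roll": 0},
    {"x": 0, "y": 0, "z": 0.12, "roll": 0},
    {"x": 0, "y": 0, "z": 0.12, "roll": 0},
    {"x": 0, "y": 0, "z": 0, "roll": 0},
  ],
)

```text
t: 33.72
position: [0.4847, -0.1288, 0.0493]
tcp_rot: [[-0.129, -0.992, 0.001], [-0.992, 0.129, -0.001], [0.001, -0.002, -1.0]]
wrist_force: [-2.4, 0.3, 7.7]
opening: 0.056
grasp_force: 27.8
```

```bash
python3 go.py
python3 - <<'E'
from m import *
a,D=save('scene','s7'); b,_=save('top','t7')
cv2.imwrite('pics/v7.png',np.hstack([cv2.resize(a[150:220,335:405],(400,400)),cv2.resize(b[200:270,380:450],(400,400))])[...,::-1])
P=cloud('scene',D)
for c in('yel','red'):
    m=blobs(a)[c]&(np.hypot(P[...,0]-.486,P[...,1]+.117)<.06)&(D>0); Q=P[m];print(c,len(Q),Q.min(0),Q.max(0))
E
```

```text
t 33.73 p [ 0.4847 -0.1288  0.0493] yaw 172.6 F [-2.4  0.3  7.7] open 0.056 q [-0.39  0.03 -0.29  1.26 -0.   -1.83]
yel 147 [ 0.45835196 -0.14198899  0.04640945] [ 0.51037529 -0.09099834  0.0796896 ]
red 63 [ 0.45024667 -0.14817076  0.0353409 ] [ 0.51465583 -0.08636575  0.04951528]
```

View pics/v7.png

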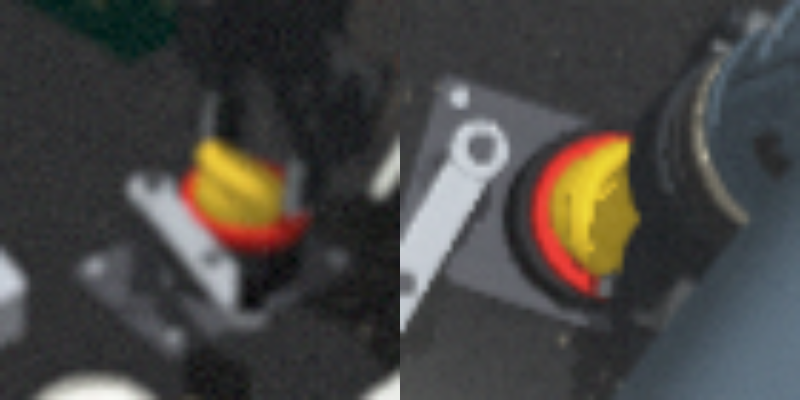

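The yellow cover is now inside the red rim but still leaning, with its high side towards the post at crop (235,175). I'll keep lowering gently.

arm_command(
  increments=[
    {"x": 0, "y": 0, "z": 0.08, "roll": 0},
    {"x": 0, "y": 0, "z": 0.08, "roll": 0},
    {"x": 0, "y": 0, "z": 0.08, "roll": 0},
    {"x": 0, "y": 0, "z": 0, "roll": 0},
  ],
)

```text
t: 34.33
position: [0.4849, -0.129, 0.0487]
tcp_rot: [[-0.129, -0.992, 0.003], [-0.992, 0.129, -0.002], [0.002, -0.003, -1.0]]
wrist_force: [-11.3, 2.0, 31.1]
opening: 0.0559
grasp_force: 29.3
```

It's wedged against the pads. I'll ease off and release so it can settle, then look.

arm_command(
  increments=[
    {"x": 0, "y": 0, "z": -0.2, "roll": 0},
    {"x": 0, "y": 0, "z": -0.06, "roll": 0},
    {"x": 0, "y": 0, "z": 0, "roll": 0},
  ],
)

```text
t: 34.7
position: [0.4849, -0.1288, 0.0492]
tcp_rot: [[-0.129, -0.992, 0.002], [-0.992, 0.129, -0.001], [0.001, -0.002, -1.0]]
wrist_force: [-0.5, -0.5, 7.8]
opening: 0.0558
grasp_force: 27.8
```

arm_command(
  increments=[
    {"x": 0, "y": 0, "z": 0, "roll": 0},
    {"x": 0, "y": 0, "z": 0, "roll": 0},
    {"x": 0, "y": 0, "z": -0.3, "roll": 0},
    {"x": 0, "y": 0, "z": -0.8, "roll": 0},
    {"x": 0, "y": 0, "z": -1, "roll": 0},
    {"x": 0, "y": 0, "z": 0, "roll": 0},
  ],
  hand=1,
)

```text
t: 35.45
position: [0.4859, -0.129, 0.1033]
tcp_rot: [[-0.129, -0.992, 0.005], [-0.992, 0.129, -0.002], [0.001, -0.005, -1.0]]
wrist_force: [0.1, 0.3, 0.2]
opening: 0.0855
grasp_force: 0.0
```

```bash
python3 chk.py 8 yel; python3 chk.py 8b red; python3 go.py
```

```text
scene 153 [ 0.4574 -0.1401  0.0463] [ 0.511  -0.0899  0.0818]
 circle [ 0.4854 -0.1182] 0.0286
  ztop 0.0742 62
  ztop 0.0765 24
  ztop 0.0587 17
  ztop 0.0778 99
top 388 [ 0.458  -0.1424  0.0266] [ 0.5117 -0.0918  0.0803]
 circle [ 0.4852 -0.1189] 0.0274
  ztop 0.0739 96
  ztop 0.074 103
  ztop 0.0576 111
  ztop 0.0777 116
scene 73 [ 0.4509 -0.1474  0.0357] [ 0.5116 -0.0865  0.0501]
 circle [ 0.4828 -0.1169] 0.0326
  ztop 0.0486 63
  ztop 0.0499 4
  ztop 0.0495 10
  ztop 0.0487 39
top 135 [ 0.4519 -0.1501  0.0314] [ 0.5213 -0.0862  0.0492]
 circle [ 0.4866 -0.1178] 0.0349
  ztop 0.0477 73
  ztop 0.0475 31
  ztop 0.0483 10
  ztop 0.0479 89
t 35.65 p [ 0.4832 -0.1279  0.0994] yaw 172.6 F [0.2 0.6 0.1] open 0.0854 q [-0.39 -0.   -0.21  1.36  0.   -1.83]
```

The yellow cover leans, at 78 mm on the post side and 58 mm on the far side, in the right place. I'll press the high side down with shut fingers.

arm_command(
  increments=[
    {"x": -0.7, "y": 0.03, "z": 0, "roll": 0},
    {"x": -0.7, "y": 0.03, "z": 0, "roll": 0},
    {"x": 0, "y": 0, "z": 0, "roll": 0},
    {"x": 0, "y": 0, "z": 0, "roll": 0},
    {"x": 0, "y": 0, "z": 0, "roll": 0},
    {"x": 0, "y": 0, "z": 0.3, "roll": 0},
    {"x": 0, "y": 0, "z": 0.3, "roll": 0},
    {"x": 0, "y": 0, "z": 0.2, "roll": 0},
    {"x": 0, "y": 0, "z": 0, "roll": 0},
  ],
  hand=0,
)

```text
t: 36.78
position: [0.4864, -0.0933, 0.0799]
tcp_rot: [[-0.129, -0.992, -0.002], [-0.992, 0.129, 0.001], [-0.0, 0.002, -1.0]]
wrist_force: [0.4, -0.3, 1.4]
opening: 0.0
grasp_force: 0.0
```

arm_command(
  increments=[
    {"x": 0, "y": 0, "z": 0.2, "roll": 0},
    {"x": 0, "y": 0, "z": 0.2, "roll": 0},
    {"x": 0, "y": 0, "z": 0.15, "roll": 0},
    {"x": 0, "y": 0, "z": 0.15, "roll": 0},
    {"x": 0, "y": 0, "z": 0, "roll": 0},
  ],
)

```text
t: 37.4
position: [0.4933, -0.093, 0.0756]
tcp_rot: [[-0.128, -0.992, 0.017], [-0.992, 0.128, -0.0], [-0.002, -0.017, -1.0]]
wrist_force: [-5.6, 10.4, 31.7]
opening: 0.0001
grasp_force: 15.5
```

Pressing straight down just jams: the yellow sits 2–4 mm too far to +y, so its flank bears on the red mouth. I'll back off, check, regrip and shift it.

arm_command(
  increments=[
    {"x": 0, "y": 0, "z": -0.5, "roll": 0},
    {"x": 0, "y": 0, "z": -0.9, "roll": 0},
    {"x": 0.7, "y": 0, "z": 0, "roll": 0},
    {"x": 0.7, "y": 0, "z": 0, "roll": 0},
  ],
  hand=0.9,
)

```text
t: 37.9
position: [0.4819, -0.1293, 0.0972]
tcp_rot: [[-0.129, -0.992, -0.001], [-0.992, 0.129, -0.0], [0.0, 0.001, -1.0]]
wrist_force: [-0.0, -0.9, -1.0]
opening: 0.0718
grasp_force: 0.0
```

```bash
python3 chk.py 9 yel;  python3 chk.py 9b red; python3 go.py .485 -.126 .05
```

```text
scene 160 [ 0.4573 -0.1409  0.0422] [ 0.5134 -0.0899  0.0726]
 circle [ 0.4854 -0.1178] 0.029
  ztop 0.0689 58
  ztop 0.0698 39
  ztop 0.0551 40
  ztop 0.072 83
top 408 [ 0.4575 -0.1427  0.0245] [ 0.5127 -0.0909  0.0728]
 circle [ 0.4854 -0.1177] 0.0282
  ztop 0.0691 96
  ztop 0.0668 117
  ztop 0.055 119
  ztop 0.0708 97
scene 67 [ 0.4509 -0.1433  0.0349] [ 0.514  -0.0886  0.0506]
 circle [ 0.4829 -0.1162] 0.0333
  ztop 0.0487 56
  ztop 0.049 6
  ztop 0.0496 7
  ztop 0.0487 36
top 116 [ 0.4525 -0.1499  0.0317] [ 0.521  -0.0864  0.0489]
 circle [ 0.487  -0.1191] 0.0347
  ztop 0.0481 63
  ztop 0.0467 25
  ztop 0.0476 7
  ztop 0.0482 78
t 38.1 p [ 0.4816 -0.1286  0.0969] yaw 172.5 F [-0.2  0.3  0.6] open 0.0766 q [-0.4  -0.   -0.22  1.36  0.   -1.84]
as is: [-0.12 -0.13  1.88]
```

The press did help: it's now 72 mm against 55 mm. I'll regrip centred on the lip, nudge to -y and press down.

arm_command(
  increments=[
    {"x": -0.43, "y": -0.1, "z": 0, "roll": 0},
    {"x": 0, "y": 0, "z": 0.6, "roll": 0},
    {"x": 0, "y": 0, "z": 0.7, "roll": 0},
    {"x": 0, "y": 0, "z": 0.5, "roll": 0},
    {"x": 0, "y": 0, "z": 0, "roll": 0},
  ],
)

```text
t: 38.72
position: [0.4847, -0.1171, 0.051]
tcp_rot: [[-0.129, -0.992, -0.004], [-0.992, 0.129, 0.002], [-0.001, 0.004, -1.0]]
wrist_force: [-0.4, 0.0, -0.4]
opening: 0.0769
grasp_force: 0.0
```

arm_command(
  increments=[
    {"x": 0, "y": 0, "z": 0, "roll": 0},
    {"x": 0, "y": 0, "z": 0, "roll": 0},
    {"x": 0, "y": 0, "z": 0, "roll": 0},
    {"x": 0, "y": 0, "z": 0, "roll": 0},
  ],
  hand=0,
  grip_force=20,
)

```text
t: 39.22
position: [0.4869, -0.1179, 0.0538]
tcp_rot: [[-0.129, -0.992, 0.001], [-0.992, 0.129, -0.0], [0.0, -0.001, -1.0]]
wrist_force: [-0.2, 0.4, -0.5]
opening: 0.0549
grasp_force: 20.1
```

arm_command(
  increments=[
    {"x": 0.08, "y": 0, "z": 0, "roll": 0},
    {"x": 0, "y": 0, "z": 0.12, "roll": 0},
    {"x": 0, "y": 0, "z": 0.12, "roll": 0},
    {"x": 0, "y": 0, "z": 0.1, "roll": 0},
    {"x": 0, "y": 0, "z": 0, "roll": 0},
  ],
)

```text
t: 39.85
position: [0.4872, -0.1185, 0.0515]
tcp_rot: [[-0.128, -0.992, 0.004], [-0.992, 0.128, 0.002], [-0.002, -0.003, -1.0]]
wrist_force: [-10.5, 8.3, 29.4]
opening: 0.0545
grasp_force: 28.1
```

arm_command(
  increments=[
    {"x": 0, "y": 0, "z": -0.15, "roll": 0.8},
    {"x": 0.1, "y": 0.05, "z": 0.05, "roll": -0.8},
    {"x": 0, "y": 0, "z": 0.05, "roll": -0.8},
    {"x": -0.1, "y": 0, "z": 0.05, "roll": 0.8},
    {"x": 0.1, "y": 0, "z": 0.05, "roll": 0.8},
    {"x": 0, "y": 0, "z": 0.05, "roll": -0.8},
    {"x": 0, "y": 0, "z": 0.0, "roll": 0},
  ],
)

```text
t: 40.72
position: [0.4882, -0.1217, 0.0502]
tcp_rot: [[-0.127, -0.992, 0.01], [-0.992, 0.127, -0.0], [-0.001, -0.01, -1.0]]
wrist_force: [-6.8, 7.6, 27.4]
opening: 0.0542
grasp_force: 31.2
```

```bash
python3 chk.py 10 yel; python3 chk.py 10b red; python3 go.py
```

```text
scene 137 [ 0.4652 -0.1425  0.038 ] [ 0.5171 -0.0902  0.0687]
 circle [ 0.4894 -0.116 ] 0.0291
  ztop 0.066 26
  ztop 0.0649 59
  ztop 0.0534 44
  ztop 0.0672 65
top 170 [ 0.4626 -0.1247  0.0225] [ 0.5136 -0.0914  0.0705]
 circle [ 0.4881 -0.1079] 0.0256
  ztop 0.0643 30
  ztop 0.064 51
  ztop 0.0662 86
scene 65 [ 0.4524 -0.1355  0.0316] [ 0.5232 -0.0881  0.0488]
 circle [ 0.4878 -0.114 ] 0.0356
  ztop 0.0479 51
  ztop 0.0482 4
  ztop 0.0454 4
  ztop 0.0477 39
top 74 [ 0.4563 -0.1129  0.0027] [ 0.5229 -0.0875  0.0484]
 circle [ 0.4896 -0.1115] 0.0334
  ztop 0.0477 28
  ztop 0.0465 19
  ztop 0.0477 67
t 40.92 p [ 0.4882 -0.1217  0.0501] yaw 172.7 F [-6.9  7.1 27.7] open 0.0546 q [-0.38  0.02 -0.29  1.25  0.   -1.82]
```

arm_command(
  increments=[
    {"x": 0, "y": 0.08, "z": -0.12, "roll": 0.9},
    {"x": 0, "y": 0, "z": 0.06, "roll": -0.9},
    {"x": 0.1, "y": 0, "z": 0.06, "roll": -0.9},
    {"x": -0.1, "y": 0, "z": 0.04, "roll": 0.9},
    {"x": 0, "y": 0.08, "z": 0.04, "roll": 0.9},
    {"x": 0, "y": -0.08, "z": 0.02, "roll": -0.9},
    {"x": 0, "y": 0, "z": 0.0, "roll": 0},
  ],
)

```text
t: 41.8
position: [0.4888, -0.1227, 0.0494]
tcp_rot: [[-0.128, -0.992, 0.016], [-0.992, 0.128, -0.002], [0.0, -0.016, -1.0]]
wrist_force: [-3.8, 6.1, 31.1]
opening: 0.0546
grasp_force: 31.2
```

arm_command(
  increments=[
    {"x": 0, "y": 0, "z": -0.2, "roll": 0},
    {"x": 0, "y": 0, "z": 0, "roll": 0},
    {"x": 0, "y": 0, "z": -0.6, "roll": 0},
    {"x": 0, "y": 0.07, "z": -0.8, "roll": 0},
  ],
  hand=0.9,
)

```text
t: 42.3
position: [0.479, -0.1213, 0.079]
tcp_rot: [[-0.129, -0.992, -0.003], [-0.992, 0.129, 0.001], [-0.001, 0.003, -1.0]]
wrist_force: [0.3, -0.6, 0.2]
opening: 0.077
grasp_force: 0.0
```

arm_command(
  increments=[
    {"x": -0.55, "y": 0, "z": 0, "roll": 0},
    {"x": -0.55, "y": 0, "z": 0, "roll": 0},
    {"x": 0, "y": 0, "z": 0, "roll": 0},
    {"x": 0, "y": 0, "z": 0, "roll": 0},
  ],
  hand=0,
)

```text
t: 42.8
position: [0.4833, -0.0939, 0.079]
tcp_rot: [[-0.128, -0.992, -0.001], [-0.992, 0.128, 0.0], [0.0, 0.002, -1.0]]
wrist_force: [-0.2, 0.4, -0.2]
opening: 0.0036
grasp_force: 0.0
```

```bash
python3 chk.py 11 yel; python3 chk.py 11b red; python3 go.py .486 -.095 .065
```

```text
scene 129 [ 0.4582 -0.1416  0.0373] [ 0.5101 -0.0895  0.0887]
 circle [ 0.4855 -0.1162] 0.0274
  ztop 0.0665 45
  ztop 0.0659 21
  ztop 0.0552 42
  ztop 0.0681 66
scene 55 [ 0.4542 -0.1449  0.0329] [ 0.4807 -0.0889  0.0498]
 circle [ 0.4723 -0.1169] 0.0283
  ztop 0.0485 52
  ztop 0.0478 7
  ztop 0.0469 26
top 32 [ 0.4691 -0.0938  0.0056] [ 0.5002 -0.0867  0.0485]
 circle [ 0.4846 -0.0912] 0.0158
  ztop 0.0473 5
  ztop 0.0425 2
  ztop 0.0462 32
t 43.0 p [ 0.4837 -0.0945  0.0796] yaw 172.6 F [-0.1  0.5 -0.2] open -0.0001 q [-0.33 -0.01 -0.27  1.32 -0.   -1.77]
as is: [ 0.01 -0.1   0.58]
```

arm_command(
  increments=[
    {"x": -0.04, "y": -0.1, "z": 0.4, "roll": 0},
    {"x": 0.05, "y": 0, "z": 0.2, "roll": 0},
    {"x": 0.05, "y": 0, "z": 0.15, "roll": 0},
    {"x": 0.05, "y": 0, "z": 0.1, "roll": 0},
    {"x": 0.03, "y": 0.05, "z": 0.1, "roll": 0},
    {"x": 0.03, "y": -0.05, "z": 0.1, "roll": 0},
    {"x": 0, "y": 0, "z": 0, "roll": 0},
  ],
)

```text
t: 43.88
position: [0.4851, -0.0981, 0.0558]
tcp_rot: [[-0.129, -0.992, -0.001], [-0.992, 0.129, 0.002], [-0.001, 0.001, -1.0]]
wrist_force: [-5.8, 3.7, 12.6]
opening: 0.0002
grasp_force: 6.5
```

The tip reached 56 mm, the level lip height. I'll back off and check.

arm_command(
  increments=[
    {"x": 0, "y": 0, "z": -0.5, "roll": 0},
    {"x": 0, "y": 0, "z": -1, "roll": 0},
    {"x": 0, "y": 0, "z": -1, "roll": 0},
    {"x": 0, "y": 0, "z": -1, "roll": 0},
    {"x": -0.9, "y": 0, "z": 0, "roll": 0},
    {"x": -0.9, "y": 0, "z": 0, "roll": 0},
  ],
  hand=0.8,
)

```text
t: 44.62
position: [0.492, -0.0546, 0.1417]
tcp_rot: [[-0.131, -0.991, 0.001], [-0.991, 0.131, -0.001], [0.001, -0.001, -1.0]]
wrist_force: [0.3, 0.3, -0.3]
opening: 0.0684
grasp_force: 0.0
```

```bash
python3 chk.py 12 yel; python3 chk.py 12b red; python3 go.py .5524 .0427 .145 92.3
```

```text
scene 192 [ 0.4597 -0.1422  0.0275] [ 0.5162 -0.0882  0.0599]
 circle [ 0.4897 -0.1142] 0.0301
  ztop 0.0589 36
  ztop 0.0584 90
  ztop 0.0583 90
  ztop 0.0589 47
scene 49 [ 0.4548 -0.1445  0.0349] [ 0.5098 -0.0897  0.0491]
 circle [ 0.4846 -0.116 ] 0.0326
  ztop 0.0472 46
  ztop 0.0491 1
  ztop 0.0482 8
  ztop 0.0466 25
t 44.83 p [ 0.4915 -0.0546  0.1409] yaw 172.6 F [-0.5  0.  -0.2] open 0.0687 q [-0.25 -0.03 -0.16  1.44 -0.   -1.69]
roll 14.02
after roll: [-2.59  3.79 -0.17]
as is: [-4.17 -1.92 -0.17]
```

Yellow is level (about 58.5 mm all round by the same camera). Next is blue.

arm_command(
  increments=[
    {"x": -0.83, "y": -0.38, "z": 0, "roll": 0},
    {"x": -0.83, "y": -0.38, "z": 0, "roll": 0},
    {"x": -0.83, "y": -0.38, "z": 0, "roll": 0},
    {"x": -0.83, "y": -0.38, "z": 0, "roll": 0},
    {"x": -0.83, "y": -0.38, "z": 0, "roll": 0},
    {"x": 0, "y": 0, "z": 0, "roll": 1},
    {"x": 0, "y": 0, "z": 0, "roll": 1},
    {"x": 0, "y": 0, "z": 0, "roll": 1},
    {"x": 0, "y": 0, "z": 0, "roll": 1},
    {"x": 0, "y": 0, "z": 0, "roll": 1},
    {"x": 0, "y": 0, "z": 0, "roll": 1},
    {"x": 0, "y": 0, "z": 0, "roll": 1},
    {"x": 0, "y": 0, "z": 0, "roll": 1},
    {"x": 0, "y": 0, "z": 0, "roll": 1},
    {"x": 0, "y": 0, "z": 0, "roll": 1},
    {"x": 0, "y": 0, "z": 0.2, "roll": 1},
    {"x": 0, "y": 0, "z": 0.4, "roll": 1},
    {"x": 0, "y": 0, "z": 0.5, "roll": 1},
    {"x": 0, "y": 0, "z": 0.5, "roll": 1},
    {"x": 0, "y": 0, "z": 0, "roll": 0},
  ],
)

```text
t: 47.32
position: [0.5512, 0.0422, 0.0996]
tcp_rot: [[-0.999, -0.042, -0.003], [-0.042, 0.999, -0.0], [0.003, -0.0, -1.0]]
wrist_force: [0.7, 1.0, 0.2]
opening: 0.0684
grasp_force: 0.0
```

```bash
python3 go.py .5525 .0427 .05 92.3
```

```text
t 47.33 p [0.5512 0.0422 0.0996] yaw 92.4 F [0.7 1.  0.2] open 0.0684 q [-0.04  0.13 -0.07  1.37 -0.   -0.09]
roll 0.02
after roll: [-0.06  0.02  1.98]
as is: [-0.06  0.02  1.98]
```

arm_command(
  increments=[
    {"x": 0, "y": 0.02, "z": 0.6, "roll": 0},
    {"x": 0, "y": 0, "z": 0.7, "roll": 0},
    {"x": 0, "y": 0, "z": 0.4, "roll": 0},
    {"x": 0, "y": 0, "z": 0.15, "roll": 0},
    {"x": 0, "y": 0, "z": 0, "roll": 0},
    {"x": 0, "y": 0, "z": 0, "roll": 0},
  ],
)

```text
t: 48.08
position: [0.5526, 0.043, 0.0555]
tcp_rot: [[-0.999, -0.041, 0.001], [-0.041, 0.999, -0.0], [-0.001, -0.0, -1.0]]
wrist_force: [-0.1, -0.8, 0.4]
opening: 0.0682
grasp_force: 0.0
```

arm_command(
  increments=[
    {"x": 0, "y": 0, "z": 0.23, "roll": 0},
    {"x": 0, "y": 0, "z": 0, "roll": 0},
  ],
)

```text
t: 48.32
position: [0.5517, 0.043, 0.0486]
tcp_rot: [[-0.999, -0.041, -0.001], [-0.041, 0.999, 0.0], [0.001, 0.0, -1.0]]
wrist_force: [0.2, 0.0, -0.3]
opening: 0.0686
grasp_force: 0.0
```

arm_command(
  increments=[
    {"x": 0, "y": 0, "z": 0, "roll": 0},
    {"x": 0, "y": 0, "z": 0, "roll": 0},
    {"x": 0, "y": 0, "z": 0, "roll": 0},
    {"x": 0, "y": 0, "z": 0, "roll": 0},
  ],
  hand=0,
  grip_force=25,
)

```text
t: 48.82
position: [0.5521, 0.043, 0.0495]
tcp_rot: [[-0.999, -0.041, 0.0], [-0.041, 0.999, -0.0], [-0.0, -0.0, -1.0]]
wrist_force: [-1.6, -0.7, 2.4]
opening: 0.0493
grasp_force: 25.9
```

arm_command(
  increments=[
    {"x": 0, "y": 0, "z": -0.15, "roll": 0},
    {"x": 0, "y": 0, "z": -0.4, "roll": 0},
    {"x": 0, "y": 0, "z": -0.7, "roll": 0},
    {"x": 0, "y": 0, "z": -1, "roll": 0},
    {"x": 0, "y": 0, "z": -1, "roll": -1},
    {"x": 0, "y": 0, "z": -0.5, "roll": -1},
    {"x": 0, "y": 0, "z": 0, "roll": -1},
    {"x": 0, "y": 0, "z": 0, "roll": -1},
    {"x": 0, "y": 0, "z": 0, "roll": -1},
    {"x": 0, "y": 0, "z": 0, "roll": -1},
    {"x": 0, "y": 0, "z": 0, "roll": -1},
    {"x": 0, "y": 0, "z": 0, "roll": -1},
    {"x": 0, "y": 0, "z": 0, "roll": -1},
    {"x": 0, "y": 0, "z": 0, "roll": -1},
    {"x": 0, "y": 0, "z": 0, "roll": -1},
    {"x": 0, "y": 0, "z": 0, "roll": -1},
    {"x": 0, "y": 0, "z": 0, "roll": -1},
    {"x": 0, "y": 0, "z": 0, "roll": -1},
  ],
)

```text
t: 51.08
position: [0.5527, 0.043, 0.1444]
tcp_rot: [[-0.126, -0.992, 0.002], [-0.992, 0.126, -0.0], [-0.0, -0.002, -1.0]]
wrist_force: [0.2, -0.3, -0.9]
opening: 0.049
grasp_force: 25.9
```

arm_command(
  increments=[
    {"x": 0.88, "y": 0.22, "z": 0, "roll": 0},
    {"x": 0.88, "y": 0.22, "z": 0, "roll": 0},
    {"x": 0.88, "y": 0.22, "z": 0, "roll": 0},
    {"x": 0.88, "y": 0.22, "z": 0, "roll": 0},
    {"x": 0.88, "y": 0.22, "z": 0, "roll": 0},
    {"x": 0.88, "y": 0.22, "z": 0, "roll": 0},
    {"x": 0.88, "y": 0.22, "z": 0.2, "roll": 0},
    {"x": 0.88, "y": 0.22, "z": 0.5, "roll": 0},
    {"x": 0, "y": 0, "z": 0.7, "roll": 0},
    {"x": 0, "y": 0, "z": 0, "roll": 0},
    {"x": 0, "y": 0, "z": 0, "roll": 0},
  ],
  grip_force=20,
)

```text
t: 52.45
position: [0.486, -0.1252, 0.1082]
tcp_rot: [[-0.128, -0.992, 0.0], [-0.992, 0.128, 0.0], [-0.0, -0.0, -1.0]]
wrist_force: [-0.5, 0.6, 0.1]
opening: 0.0491
grasp_force: 25.9
```

```bash
python3 go.py
python3 - <<'E'
from m import *
for n in('scene','top'):
  I,D=save(n,n[0]+'13'); P=cloud(n,D)
  for c in('blu','yel','red'):
    m=blobs(I)[c]&(np.hypot(P[...,0]-.486,P[...,1]+.117)<.055)&(D>0)&(P[...,2]<.2); Q=P[m]
    if len(Q): print(n,c,len(Q),np.percentile(Q,1,axis=0).round(4),np.percentile(Q,99,axis=0).round(4))
E
```

```text
t 52.45 p [ 0.486  -0.1252  0.1082] yaw 172.6 F [-0.5  0.6  0.1] open 0.0491 q [-0.39 -0.   -0.2   1.38  0.   -1.83]
scene blu 160 [ 0.4644 -0.1365  0.0957] [ 0.5065 -0.0946  0.1306]
scene yel 190 [ 0.4608 -0.1421  0.0298] [ 0.5139 -0.0894  0.0601]
scene red 49 [ 0.4541 -0.1428  0.0357] [ 0.4803 -0.0888  0.0477]
top blu 209 [ 0.4648 -0.1274  0.0874] [ 0.5091 -0.0952  0.1304]
top yel 189 [ 0.4615 -0.1266  0.0227] [ 0.5131 -0.0888  0.0588]
top red 67 [ 0.4529 -0.1305  0.0046] [ 0.5228 -0.0867  0.0729]
```

The blue lip is within 1–2 mm of the yellow's axis, on the good side. I'll lower it.

arm_command(
  increments=[
    {"x": 0, "y": -0.04, "z": 0.5, "roll": 0},
    {"x": 0, "y": 0, "z": 0.6, "roll": 0},
    {"x": 0, "y": 0, "z": 0.4, "roll": 0},
    {"x": 0, "y": 0, "z": 0.15, "roll": 0},
    {"x": 0, "y": 0, "z": 0.12, "roll": 0},
    {"x": 0, "y": 0, "z": 0.12, "roll": 0},
    {"x": 0, "y": 0, "z": 0.1, "roll": 0},
    {"x": 0, "y": 0, "z": 0, "roll": 0},
  ],
)

```text
t: 53.55
position: [0.4875, -0.1261, 0.059]
tcp_rot: [[-0.129, -0.992, 0.002], [-0.992, 0.129, -0.0], [0.0, -0.002, -1.0]]
wrist_force: [0.6, 1.5, 3.7]
opening: 0.0492
grasp_force: 26.3
```

Low force and sinking well, so I'll continue.

arm_command(
  increments=[
    {"x": 0, "y": 0, "z": 0.1, "roll": 0},
    {"x": 0, "y": 0, "z": 0.1, "roll": 0},
    {"x": 0, "y": 0, "z": 0.06, "roll": 0},
    {"x": 0, "y": 0, "z": 0, "roll": 0},
  ],
)

```text
t: 54.05
position: [0.4882, -0.1266, 0.0546]
tcp_rot: [[-0.129, -0.992, 0.004], [-0.992, 0.129, -0.002], [0.001, -0.004, -1.0]]
wrist_force: [-1.4, 1.5, 12.8]
opening: 0.0489
grasp_force: 29.1
```

arm_command(
  increments=[
    {"x": 0, "y": 0, "z": 0, "roll": 0},
    {"x": 0, "y": 0, "z": -0.3, "roll": 0},
    {"x": 0, "y": 0, "z": -0.9, "roll": 0},
    {"x": 0, "y": 0, "z": -1, "roll": 0},
    {"x": -0.5, "y": 0, "z": 0, "roll": 0},
  ],
  hand=0.85,
)

```text
t: 54.68
position: [0.4898, -0.1143, 0.1085]
tcp_rot: [[-0.131, -0.991, 0.004], [-0.991, 0.131, -0.002], [0.001, -0.004, -1.0]]
wrist_force: [-0.0, 0.8, -0.3]
opening: 0.0726
grasp_force: 0.0
```

```bash
python3 chk.py 14 blu; python3 go.py .488 -.1 .08
```

```text
scene 121 [ 0.465  -0.1426  0.0507] [ 0.5129 -0.095   0.0748]
 circle [ 0.4879 -0.1193] 0.0256
  ztop 0.0714 27
  ztop 0.0719 45
  ztop 0.0677 53
  ztop 0.0743 29
top 144 [ 0.4666 -0.128   0.0336] [ 0.5097 -0.0957  0.0728]
 circle [ 0.4871 -0.1172] 0.0233
  ztop 0.0705 19
  ztop 0.0716 51
  ztop 0.072 56
t 54.77 p [ 0.4881 -0.1122  0.1059] yaw 172.7 F [-0.8 -1.   0. ] open 0.0729 q [-0.36 -0.   -0.2   1.37  0.   -1.8 ]
as is: [-0.48  0.06  1.03]
```

A slight lean is left (74 against 68 mm). I'll press the high side down with shut fingers, as before.

arm_command(
  increments=[
    {"x": -0.5, "y": 0.06, "z": 0, "roll": 0},
    {"x": 0, "y": 0, "z": 0, "roll": 0},
    {"x": 0, "y": 0, "z": 0.3, "roll": 0},
    {"x": 0, "y": 0, "z": 0.5, "roll": 0},
    {"x": 0, "y": 0, "z": 0.35, "roll": 0},
    {"x": 0.03, "y": 0, "z": 0.2, "roll": 0},
    {"x": 0.03, "y": 0.04, "z": 0.15, "roll": 0},
    {"x": 0.03, "y": -0.04, "z": 0.1, "roll": 0},
    {"x": 0, "y": 0, "z": 0, "roll": 0},
  ],
  hand=0,
)

```text
t: 55.9
position: [0.4882, -0.1033, 0.0669]
tcp_rot: [[-0.129, -0.992, 0.0], [-0.992, 0.129, -0.0], [0.0, -0.0, -1.0]]
wrist_force: [-0.7, 1.0, 0.6]
opening: -0.0
grasp_force: 0.5
```

arm_command(
  increments=[
    {"x": 0, "y": 0, "z": 0.08, "roll": 0},
    {"x": 0, "y": 0, "z": 0, "roll": 0},
    {"x": 0, "y": 0, "z": -0.5, "roll": 0},
    {"x": 0, "y": 0, "z": -1, "roll": 0},
    {"x": 0, "y": 0, "z": -1, "roll": 0},
    {"x": -1, "y": 0.8, "z": 0, "roll": 0},
    {"x": -1, "y": 0.8, "z": 0, "roll": 0},
    {"x": -1, "y": 0.8, "z": 0, "roll": 0},
    {"x": -1, "y": 0.8, "z": 0, "roll": 0},
  ],
)

```text
t: 57.02
position: [0.4217, 0.0067, 0.1276]
tcp_rot: [[-0.13, -0.992, 0.002], [-0.992, 0.13, -0.001], [0.001, -0.002, -1.0]]
wrist_force: [0.3, 0.6, 0.4]
opening: -0.0003
grasp_force: 0.0
```

```bash
python3 chk.py 15 blu; python3 go.py .415 .0063 .088
python3 - <<'E'
from h import *
R=np.array(env.sense()['tcp_rot']); pv=np.array([.4938,-.0553,.088]); prev=None
for a in np.radians(np.arange(142,256,8)):
    p=pv+.1*np.array([np.cos(a),np.sin(a),0])
    if prev is not None: print(round(np.degrees(a)),p.round(4),(R.T@(p-prev)/.025).round(2)[:2])
    prev=p
E
```

```text
scene 48 [ 0.4653 -0.1371  0.0447] [ 0.5059 -0.095   0.0701]
 circle [ 0.4882 -0.1173] 0.0241
  ztop 0.0692 28
  ztop 0.065 2
  ztop 0.0693 16
  ztop 0.0685 14
t 57.12 p [0.4207 0.0079 0.1275] yaw 172.7 F [ 0.4 -0.1  0.3] open -0.0001 q [-0.14 -0.23 -0.36  1.43  0.   -1.59]
as is: [0.09 0.22 1.58]
150 [ 0.4072 -0.0053  0.088 ] [0.5  0.25]
158 [ 0.4011 -0.0178  0.088 ] [0.53 0.18]
166 [ 0.3968 -0.0311  0.088 ] [0.55 0.1 ]
174 [ 0.3943 -0.0448  0.088 ] [0.56 0.03]
182 [ 0.3939 -0.0588  0.088 ] [ 0.56 -0.05]
190 [ 0.3953 -0.0727  0.088 ] [ 0.54 -0.13]
198 [ 0.3987 -0.0862  0.088 ] [ 0.52 -0.2 ]
206 [ 0.4039 -0.0991  0.088 ] [ 0.49 -0.27]
214 [ 0.4109 -0.1112  0.088 ] [ 0.44 -0.34]
222 [ 0.4195 -0.1222  0.088 ] [ 0.39 -0.4 ]
230 [ 0.4295 -0.1319  0.088 ] [ 0.33 -0.45]
238 [ 0.4408 -0.1401  0.088 ] [ 0.27 -0.49]
246 [ 0.4531 -0.1467  0.088 ] [ 0.2  -0.52]
254 [ 0.4662 -0.1514  0.088 ] [ 0.12 -0.54]
```

Blue is level at 69 mm on all sides, with the same +2.5 mm camera bias as the other two. Now the keeper: shut fingers behind the knob, swept round the arc.

arm_command(
  increments=[
    {"x": 0.08, "y": 0.22, "z": 0.6, "roll": 0},
    {"x": 0, "y": 0, "z": 0.6, "roll": 0},
    {"x": 0, "y": 0, "z": 0.38, "roll": 0},
    {"x": 0, "y": 0, "z": 0, "roll": 0},
    {"x": 0.5, "y": 0.25, "z": 0, "roll": 0},
    {"x": 0.53, "y": 0.18, "z": 0, "roll": 0},
    {"x": 0.55, "y": 0.1, "z": 0, "roll": 0},
    {"x": 0.56, "y": 0.03, "z": 0, "roll": 0},
    {"x": 0.56, "y": -0.05, "z": 0, "roll": 0},
    {"x": 0.54, "y": -0.13, "z": 0, "roll": 0},
    {"x": 0.52, "y": -0.2, "z": 0, "roll": 0},
    {"x": 0, "y": 0, "z": 0, "roll": 0},
  ],
)

```text
t: 58.62
position: [0.3994, -0.0888, 0.0874]
tcp_rot: [[-0.131, -0.991, -0.001], [-0.991, 0.131, -0.001], [0.001, 0.001, -1.0]]
wrist_force: [-0.2, 0.3, 0.1]
opening: -0.0002
grasp_force: 0.0
```

```bash
python3 go.py .3987 -.0862 .088
python3 - <<'E'
from m import *
I,D=save('top','t16'); P=cloud('top',D); s,Ds=save('scene','s16')
cv2.imwrite('pics/v16.png',np.hstack([cv2.resize(s[150:230,330:410],(400,400)),cv2.resize(I[200:280,365:445],(400,400))])[...,::-1])
E
```

```text
t 58.62 p [ 0.3994 -0.0888  0.0874] yaw 172.5 F [-0.2  0.3  0.1] open -0.0002 q [-0.38 -0.24 -0.46  1.36 -0.   -1.82]
as is: [-0.1   0.04 -0.03]
```

View pics/v16.png

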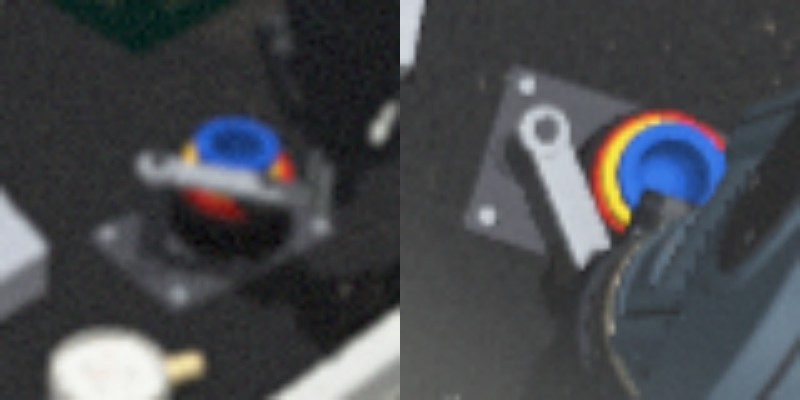

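The arm has swung with the fingers, from the hub at crop (545,130) towards (590,260), and the nest stands level with blue on top. I'll sweep on to the stop.

arm_command(
  increments=[
    {"x": 0.47, "y": -0.27, "z": 0, "roll": 0},
    {"x": 0.44, "y": -0.34, "z": 0, "roll": 0},
    {"x": 0.39, "y": -0.4, "z": 0, "roll": 0},
    {"x": 0.33, "y": -0.45, "z": 0, "roll": 0},
    {"x": 0.27, "y": -0.49, "z": 0, "roll": 0},
    {"x": 0.2, "y": -0.52, "z": 0, "roll": 0},
    {"x": 0, "y": 0, "z": 0, "roll": 0},
  ],
)

```text
t: 59.6
position: [0.4549, -0.1484, 0.0876]
tcp_rot: [[-0.129, -0.992, 0.0], [-0.992, 0.129, -0.001], [0.001, -0.0, -1.0]]
wrist_force: [0.0, 0.4, 0.5]
opening: 0.0002
grasp_force: 0.0
```

arm_command(
  increments=[
    {"x": 0.07, "y": -0.16, "z": 0, "roll": 0},
    {"x": 0.02, "y": -0.16, "z": 0, "roll": 0},
    {"x": 0, "y": -0.12, "z": 0, "roll": 0},
    {"x": 0, "y": 0, "z": 0, "roll": 0},
  ],
)

```text
t: 60.1
position: [0.4623, -0.1509, 0.0874]
tcp_rot: [[-0.129, -0.992, -0.005], [-0.992, 0.129, 0.0], [0.0, 0.005, -1.0]]
wrist_force: [-6.0, 0.8, 2.9]
opening: 0.0
grasp_force: 3.0
```

Resistance of 6 N, so the stop or near it. I'll press slightly more, then back away and check.

arm_command(
  increments=[
    {"x": 0, "y": -0.1, "z": 0, "roll": 0},
    {"x": 0, "y": -0.04, "z": 0, "roll": 0},
    {"x": 0, "y": 0, "z": 0, "roll": 0},
    {"x": 0, "y": 0.5, "z": 0, "roll": 0},
    {"x": 0, "y": 0.7, "z": -0.5, "roll": 0},
    {"x": 0, "y": 0.7, "z": -1, "roll": 0},
    {"x": 0, "y": 0.5, "z": -1, "roll": 0},
    {"x": 0, "y": 0, "z": 0, "roll": 0},
  ],
)

```text
t: 61.1
position: [0.4099, -0.1449, 0.1527]
tcp_rot: [[-0.13, -0.992, 0.006], [-0.992, 0.13, -0.003], [0.002, -0.006, -1.0]]
wrist_force: [1.1, 0.1, 0.4]
opening: -0.0002
grasp_force: 0.0
```

```bash
python3 go.py
python3 - <<'E'
from m import *
I,D=save('top','t17'); P=cloud('top',D); s,Ds=save('scene','s17')
cv2.imwrite('pics/v17.png',np.hstack([cv2.resize(s[150:230,330:410],(400,400)),cv2.resize(I[200:280,365:445],(400,400))])[...,::-1])
for n,Dp in(('top',D),('scene',Ds)):
    Q=cloud(n,Dp); m=(Dp>0)&(abs(Q[...,0]-.48)<.03)&(abs(Q[...,1]+.155)<.03)&(Q[...,2]>.09)&(Q[...,2]<.108)
    print(n,m.sum(),Q[m].mean(0) if m.any() else 0)
E
```

```text
t 61.1 p [ 0.4099 -0.1449  0.1527] yaw 172.6 F [1.1 0.1 0.4] open -0.0002 q [-0.49 -0.2  -0.29  1.47  0.   -1.94]
top 49 [ 0.48086846 -0.1535629   0.10102488]
scene 29 [ 0.48002972 -0.15304961  0.1005764 ]
```

View pics/v17.png

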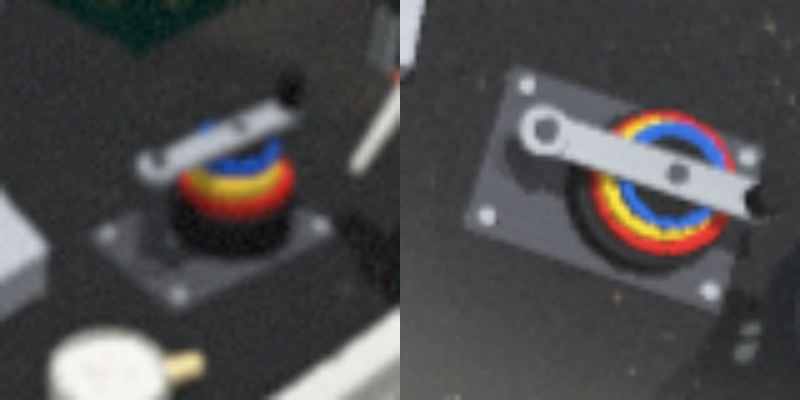

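The keeper lies along the holder's axis over the level nest, with its knob at (0.481, -0.153) against about (0.482, -0.155) expected at the stop. The robot is clear, so I'll hand the job in.

```bash
python3 -c "
from station import env
print(env.close_job())"
```

```text
the job is handed in; nothing more can be done
None
```

The job is handed in at about 61 s: red, yellow and blue covers are nested level in the cup, the keeper arm is swung over to its stop, and the gauge, union and screwdriver were never touched.

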